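# Lock a cassette into the trimming clamp

### The job

With the black-capped marker held in the gripper, gently nudge the blue cassette along the channel of the trimming clamp until it is fully home against the stop hidden under the cover; do not touch the cassette with the fingers. Lay the marker down on the bench, then squeeze the two orange tabs of the slanted collar together and turn it clockwise to the end, and let go so that the tabs spring out and lock it. Leave the oil bottle and the spare pink cassette undisturbed.

Things in the scene. Friction and masses are not known exactly. Their poses are not given: they have to be found in the camera images.
- clamp_stand: Fixed trimming clamp: aluminium base 160 x 150 x 10 mm, grey housings. Origin: centre of its underside on the bench; +x points into the clamp (away from the robot at yaw 0), y left. Cassette channel along x at y = -34 mm. Collar on a barrel at x = 35, y = 30 mm, leaning 28 degrees from vertical towards -y; it reaches forward to x = 0 and up to 130 mm. Housings: 38.5 mm high.
- channel_home (a point): Point fixed to clamp_stand on the channel floor at x = -25, y = -34, z = 10 mm of it: the cassette's origin when home; axes as clamp_stand. The rigid hidden stop is 20 mm further in. A cover (underside 22.5 mm, top 28.5 mm over the floor) spans from 13 mm before this point to the stop. Channel about 34 mm wide. Turning the collar drives a side jaw from the left wall onto the cassette.
- channel_mouth (a point): Point fixed to clamp_stand: front end of the channel floor, on its centre line, 55 mm before channel_home, axes as clamp_stand. From here to the cover the channel is open above, with a guide 5 mm high and 12 mm wide on either side. The floor is 10 mm above the bench.
- cassette: Blue tissue cassette 28 x 40 x 13 mm, 20 to 42 g: base 6 mm high over the full outline, smaller wax block 6 mm high on it. Origin: centre of its underside; its y is its long axis and lies along the channel. Starts in the channel 15 to 30 mm short of home; slides easily. Home: its near face is 20 mm before channel_home, 7 mm outside the cover.
- marker: White marker pen with a black cap, 135 mm long, about 16 mm thick, 20 g, lying on the bench. Origin: middle of its underside (its centre line is 8 mm above); its own y axis is its length, 68 mm to either end. Either end may push.
- collar_grip (a point): On the collar's axis at the height to grip; turns with it. z: the collar's axis, up and leaning 28 degrees towards clamp_stand's -y. y: the line through the two orange tabs, each 16 mm wide, outer faces 27 mm from the axis (54 over both, 36 squeezed); along z they reach from 20 mm below to 10 mm above this point. From 21 mm below are two steel ridges: keep fingertips above.
- collar (a joint): Collar turn in rad, clockwise positive seen from above down its axis. 0 to 0.5 open (free play; starts at 0 to 0.4); 1.30 end stop. Two ridges block the tabs' pawls between about 0.55 and 1.20 unless both tabs are squeezed; beyond 1.20 the released tabs spring out and lock it. Turning takes about 0.05 N m.
- tab_left (a joint): Travel of one orange tab towards the collar's axis in m: 0 sprung out, 0.009 fully in. More than 0.004 lets it pass the ridge. Spring: 2 N at 0 to 6.5 N fully in.
- tab_right (a joint): The same for the opposite orange tab.
- oil_bottle: White bottle with a red cap, 38 mm across, 105 mm tall, standing behind the clamp; leave it alone. Origin: centre of its underside.
- spare_cassette: Pink tissue cassette 28 x 40 x 13 mm behind the clamp; leave it alone. Origin: centre of its underside.

How it is judged:
On the way, in this order (a step that is already met when the one before it is completed fails the run):
1. the cassette is home against the stop while the collar is still open (x of cassette in the frame of channel_home above -0.003 m and value of joint collar below 0.65 rad), for 0.2 s.
2. the collar is turned to its end (value of joint collar above 1.18 rad), for 0.1 s.
At the end, for the whole second after the job is handed in: The cassette's origin is no more than 3 mm short of channel_home along the channel and within 7 mm of it in all; the collar is beyond 1.18 rad with both tabs sprung out (less than 1.5 mm in); the marker lies flat on the bench, at rest (slower than 0.03 m/s), the cassette too (0.02 m/s) (x of cassette in the frame of channel_home above -0.003 m and distance between cassette and channel_home below 0.007 m and value of joint collar above 1.18 rad and value of joint each of tab_left, tab_right below 0.0015 m and height (world z) of marker between -0.02 and 0.02 m and angle between marker's own y axis and vertical above 1.4 rad and linear speed of marker below 0.03 m/s and linear speed of cassette below 0.02 m/s); the robot touches nothing.
It fails at once if the fingers touch the blue cassette (contact force between the fingers and cassette above 0.5 N).
It fails at once if the marker presses the cassette with more than 40 N (contact force between marker and cassette above 40 N).
It fails at once if the oil bottle is moved more than 20 mm or tipped (distance of oil_bottle from where it was at the start of the episode above 0.02 m or angle between oil_bottle's own z axis and vertical above 0.35 rad).
It fails at once if the spare cassette is moved more than 20 mm (distance of spare_cassette from where it was at the start of the episode above 0.02 m).
It also fails if it takes over 64 s, if anything falls off the work surface, if the arm or the gripper's body presses on something with over 40 N, if the wrist force passes 120 N, or if a joint passes its speed limit or range.

### The arm

A 6-joint arm with a two-finger parallel gripper is mounted at the origin on a cart in front of the work surface, level with it; the furniture and walls round the work are solid. World frame = base frame: x ahead of the robot, y to its left, z up, the work surface at z = 0. Lengths are in m, angles in rad, forces in N, time in s.
With the tool pointing down it reaches from about 0.375 to 0.9 m from the base axis. Payload 3.1 kg.
Tool frame: the origin (TCP) lies midway between the tips of the shut fingers; the grasp point (between the pads) lies 19 mm behind it; y points along the fingers, x is the direction in which the jaws open and shut, and the axes are right-handed (so a half turn about y gives the same grasp; the last joint's range is limited). The gripper opens to 87 mm and grips with 3 to 60 N. Pads are 19 mm wide; open, the fingers measure 117 mm over their backs; the gripper's body (75 mm by 190 mm) begins 51 mm behind the grasp point.
Start: joints at [-0.178, 0.527, 1.433, -0, 1.181, -0.178], TCP at [0.625, 0, 0.223] pointing down, gripper open.
Joint ranges: [-3.08, 3.08], [-0.75, 2.2], [0.22, 2.44], [-1.43, 4.57], [0, 2.65], [-2.85, 2.85]. Speed limits (rad/s): [2.79, 2.79, 3.14, 3.14, 3.14, 3.14].

### API

Orientations are given as a unit quaternion [x, y, z, w].
In Python, from rig import * gives the robot as it stands.
- The arm moves only by the tool jog_arm, never from a script. Its argument "series" is a list of rows, each a list of 7 numbers: the shift along the tool's x, y, z in mm, then the turn, a rotation vector about the tool's x, y, z in rad, then the gripper's target within -1 to 1 (shut at 1, half-way at 0, fully open at -1). A call has 1 to 20 rows; each row is the pose to reach, as a shift and turn from the pose commanded when the call began, along the tool's axes at that moment; what a row does not reach only later rows make up. A row lasts 1/8 s, in which the tool goes at most 62.5 mm and 10.7 degrees, less where a joint would pass 70% of its speed; a pose out of reach is approached as far as the arm can. A call with a gripper value outside its range is refused whole. The fingers move at their own pace and stop on an object; "grip_force" is the grip in N (left out, the last holds). Time passes only in rows, so rows that repeat a pose let the fingers close. It gives the time, the measured TCP pose, the force and the opening at its end, in the units of the state.
- get_obs(): the state, without advancing time (a new reading comes with each control period).
- camera(name): name is "scene" or "side" or "wrist"; returns a dict with "img" (400x640x3 uint8, red, green, blue), "depth" (400x640 float32, m along the optical axis (not along the pixel's ray), 0 where there is no reading), "camera_matrix" (3x3 intrinsics, pixels), "rvec" (rotation vector, rad) and "tvec" (3), from world to camera coordinates, as OpenCV has them. Camera axes: x right, y down, z forward; pixel columns grow to the right and rows downward; lengths in m; the calibration is good to about 2 mm. A picture is of the moment at which its call begins.
- hand_in(): hands the job in, once; it reports no verdict.
The state is a dict: "time": time; "q": joint angles; "joint_velocities": joint speeds; "joint_torque": joint torques, N m; "position": TCP position; "tool_rot": TCP orientation; "ft_force": force on the tool from outside, world axes, zero at the start; "moment": the same for the moment, N m; "grip_width": finger opening in m.
Only numpy, scipy, OpenCV 4.12 (cv2) and the standard library are available. Lean on these libraries where they do the work, as an engineer would, in place of code of your own. Each camera call takes 0.05 s, during which the arm holds its last target.

## Working session

There is one attempt and no reset: what is moved stays moved. The work goes in short steps, Python scripts to look and compute and a tool call to move; the robot and the scene stay as the last step left them, time stands still between calls to the robot, and variables do not carry over. Pictures are saved under pics/ and viewed, and the job is handed in when it is done.

Besides the shell and the picture viewer there is one more tool, called after ">>>" as name(argument=value, ...), one argument or row to a line, values as JSON. jog_arm: Moves the arm, as the interface text tells. Its arguments: {"type":"object","properties":{"series":{"type":"array","items":{"type":"array","items":{"type":"number"}}},"grip_force":{"type":"number"}},"required":["series"]}

```bash
ls; mkdir -p pics; cat > h.py <<'E'
import numpy as np, cv2
from scipy.spatial.transform import Rotation as R
def snap(rig_camera,name,fn):
    c=rig_camera(name); np.savez('pics/'+fn+'.npz',**c)
    cv2.imwrite('pics/'+fn+'.png',c['img'][:,:,::-1]); return c
def load(fn): return dict(np.load('pics/'+fn+'.npz'))
def pts(c):
    K=c['camera_matrix'];d=c['depth'];v,u=np.mgrid[0:400,0:640]
    X=np.stack([(u-K[0,2])/K[0,0]*d,(v-K[1,2])/K[1,1]*d,d],-1)
    Rm=R.from_rotvec(np.ravel(c['rvec'])).as_matrix()
    return (X-np.ravel(c['tvec']))@Rm
def ray(c,u,v,z):
    K=c['camera_matrix'];Rm=R.from_rotvec(np.ravel(c['rvec'])).as_matrix()
    o=-Rm.T@np.ravel(c['tvec']);d=Rm.T@np.array([(u-K[0,2])/K[0,0],(v-K[1,2])/K[1,1],1])
    return o+d*(z-o[2])/d[2]
def proj(c,p):
    return cv2.projectPoints(np.atleast_2d(np.asarray(p,float)),np.ravel(c['rvec']),np.ravel(c['tvec']),c['camera_matrix'],None)[0][:,0]
E
python3 - <<'E'
from rig import *
from h import *
print(get_obs())
for n in ['scene','side','wrist']:
    c=snap(camera,n,n+'0'); print(n,c['camera_matrix'],c['rvec'],c['tvec'])
E
```

```text
pics
{'time': 0.0, 'q': array([-1.78481632e-01,  5.28468169e-01,  1.43390168e+00,  2.04218124e-05,
        1.18136107e+00, -1.78516861e-01]), 'joint_velocities': array([ 0.00030053, -0.00071832, -0.00042185, -0.00195467,  0.00157085,
        0.00153213]), 'joint_torque': array([-5.45745443e-04, -4.40045428e+01, -1.76593530e+01,  6.32597599e-02,
        5.83207863e-02, -1.53719384e-04]), 'position': array([6.24278021e-01, 1.77053813e-04, 2.21570583e-01]), 'tool_rot': array([-0.70696558,  0.00073309,  0.0007525 ,  0.70724718]), 'ft_force': array([-0.46522162,  0.07490755,  0.49756703]), 'moment': array([ 0.02036567, -0.01264573, -0.00338311]), 'grip_width': 0.0870432335556984}
scene [[490.42549834   0.         322.94572095]
 [  0.         490.42549834 195.25077562]
 [  0.           0.           1.        ]] [ 2.19119125 -1.2426572   0.45202036] [-0.40714843  0.39826446  0.69461372]
side [[374.06461285   0.         314.66936512]
 [  0.         374.06461285 198.93259369]
 [  0.           0.           1.        ]] [ 1.73346263  1.72365063 -0.78944376] [ 0.13031825 -0.34528559  1.37022681]
wrist [[282.24670825   0.         315.84270081]
 [  0.         282.24670825 203.34351167]
 [  0.           0.           1.        ]] [-2.84548380e+00  2.67795464e-04  2.36005532e-03] [-0.62451958 -0.03570465  0.39154858]
```

View pics/scene0.png

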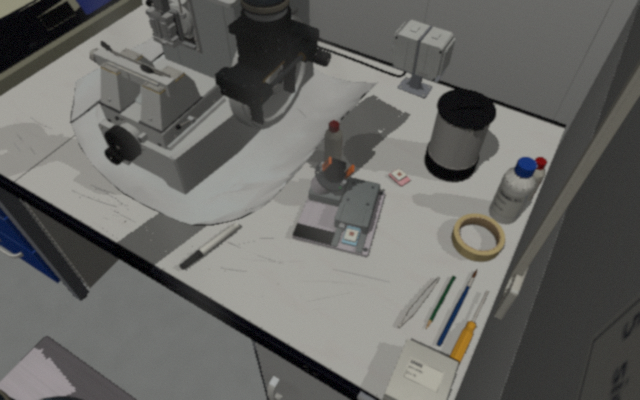

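View pics/side0.png

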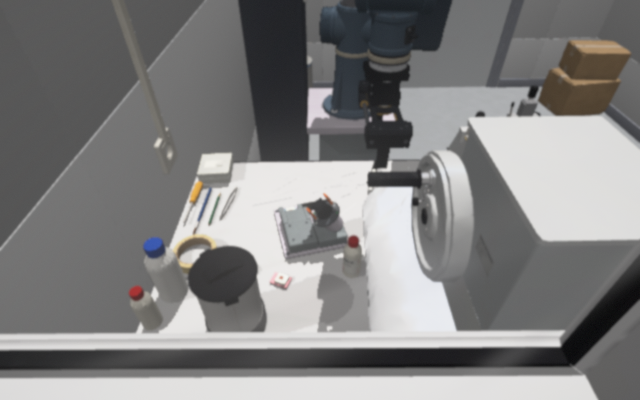

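View pics/wrist0.png

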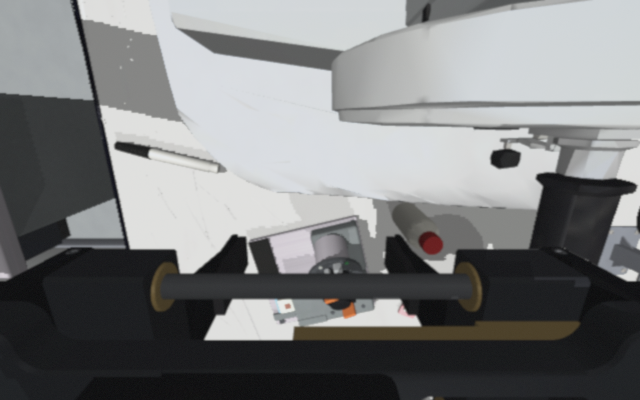

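```bash
python3 - <<'E'
from h import *
for n,(x0,y0,x1,y1) in {'scene0':(280,110,440,260),'side0':(260,170,380,300),'wrist0':(230,190,470,340)}.items():
    c=load(n); im=c['img'][y0:y1,x0:x1,::-1]
    cv2.imwrite(f'pics/{n}_z.png',cv2.resize(im,None,fx=min(5,800//(x1-x0)) if n!='scene0' else 4,fy=min(5,800//(x1-x0)) if n!='scene0' else 4,interpolation=cv2.INTER_CUBIC)[:600,:800])
E
```

```text
(no output)
```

View pics/scene0_z.png

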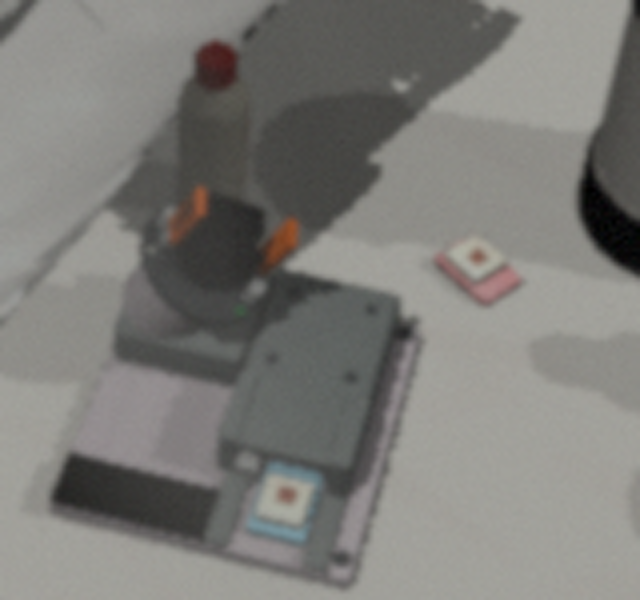

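View pics/side0_z.png

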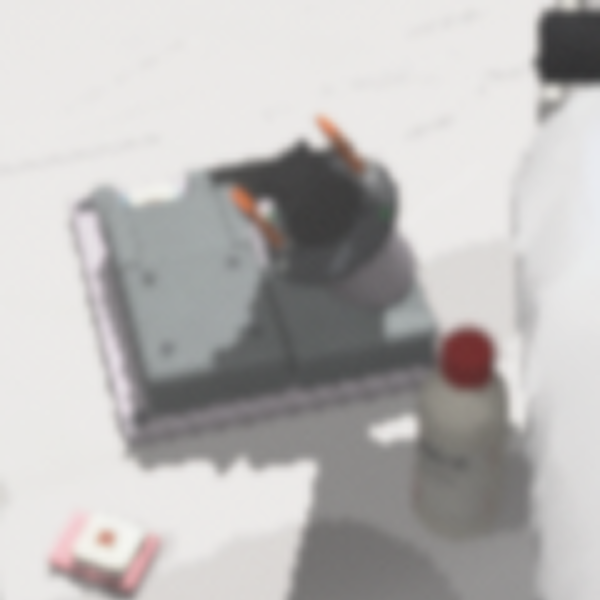

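View pics/wrist0_z.png

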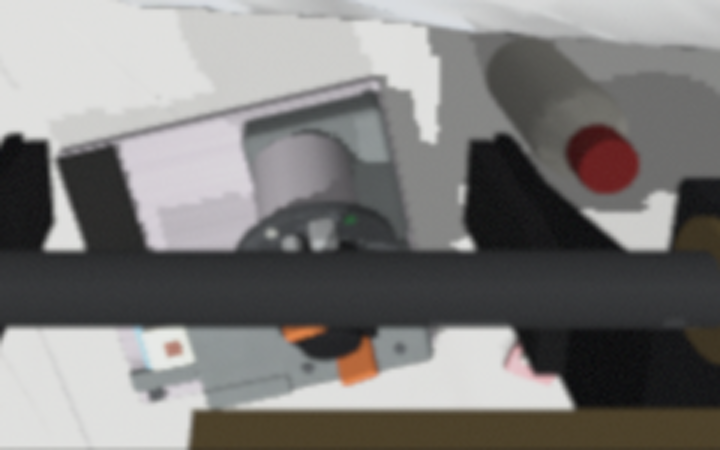

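```bash
python3 - <<'E'
from h import *
np.set_printoptions(precision=4,suppress=True)
s=load('scene0');w=load('wrist0');d=load('side0')
print('scene corners top FL,FR',[ray(s,280+a/4,110+b/4,0.01)[:2] for a,b in [(55,497),(352,580),(424,335)]])
print('wrist FL,BL',[ray(w,230+a/3,190+b/3,0.01)[:2] for a,b in [(58,157),(383,82)]])
print('side BR (130,430), FR(72,210),BL(437,365)',[ray(d,260+a/5,170+b/5,0.01)[:2] for a,b in [(130,432),(72,210)]])
# depth consistency
for n,c in (('s',s),('w',w),('d',d)):
    P=pts(c)
    # cover/housing tops
    m=(abs(P[...,2]-0.0385)<0.003)&(P[...,0]>0.45)&(P[...,0]<0.8)&(abs(P[...,1])<0.2)&(c['depth']>0)
    print(n,m.sum(),P[m].mean(0) if m.any() else 0)
    hsv=cv2.cvtColor(c['img'],cv2.COLOR_RGB2HSV)
    for nm,lo,hi in (('orange',(5,170,80),(16,255,255)),('blue',(90,60,100),(110,255,255)),('pink',(165,50,120),(180,150,255)),('red',(174,160,60),(180,255,255))):
        k=cv2.inRange(hsv,lo,hi)
        cn,_=cv2.findContours(k,cv2.RETR_EXTERNAL,cv2.CHAIN_APPROX_NONE)
        for q in cn:
            if len(q)<4: continue
            mm=np.zeros_like(k);cv2.drawContours(mm,[q],-1,255,-1)
            Q=P[(mm>0)&(k>0)]
            med=np.median(Q,0)
            if np.linalg.norm(med-[0.65,0,0])<0.4: print(n,nm,len(Q),q[:,0].mean(0),med,Q.min(0),Q.max(0))
E
```

```text
scene corners top FL,FR [array([ 0.5315, -0.0925]), array([ 0.5638, -0.2371]), array([ 0.7148, -0.2008])]
wrist FL,BL [array([ 0.5283, -0.0932]), array([ 0.6833, -0.0548])]
side BR (130,430), FR(72,210),BL(437,365) [array([ 0.7172, -0.1922]), array([ 0.5741, -0.2299])]
s 1704 [ 0.6421 -0.1256  0.0388]
s orange 21 [350.7333 169.6   ] [ 0.6612 -0.141   0.1025] [ 0.6559 -0.1458  0.0964] [ 0.6672 -0.1368  0.1063]
s pink 17 [403.0526 181.6842] [ 0.769  -0.2168  0.0067] [ 0.7571 -0.2207  0.0035] [ 0.7748 -0.2124  0.0082]
w 1938 [ 0.6655 -0.1077  0.038 ]
w orange 71 [349.129  310.3226] [ 0.6642 -0.1402  0.1006] [ 0.6583 -0.1447  0.095 ] [ 0.6687 -0.1345  0.1051]
w pink 7 [411.   315.25] [ 0.6707 -0.0102  0.2709] [ 0.6691 -0.2236  0.0053] [ 0.7778 -0.0098  0.2714]
w pink 5 [402. 306.] [ 0.7598 -0.2044  0.006 ] [ 0.668  -0.2068  0.0051] [ 0.7605 -0.0094  0.2652]
w red 3 [428.5 248. ] [ 0.7469 -0.0555  0.1059] [ 0.7459 -0.0572  0.1048] [ 0.7477 -0.0543  0.1059]
w red 4 [422.6 244.2] [ 0.7404 -0.0519  0.1044] [ 0.7397 -0.0526  0.1027] [ 0.7407 -0.0511  0.1049]
w red 6 [425. 241.] [ 0.7422 -0.0477  0.1042] [ 0.7413 -0.0492  0.1041] [ 0.7437 -0.0468  0.1052]
w red 3 [433. 235.] [ 0.7511 -0.0418  0.1024] [ 0.7509 -0.0423  0.1001] [ 0.7516 -0.0416  0.1039]
w red 3 [424. 235.] [ 0.7442 -0.0448  0.0954] [ 0.7437 -0.0452  0.0953] [ 0.7443 -0.0436  0.0972]
w red 7 [426.5833 235.3333] [ 0.7457 -0.0432  0.0997] [ 0.7437 -0.0451  0.0935] [ 0.7474 -0.0425  0.1031]
d 1270 [ 0.6647 -0.1422  0.0381]
d pink 10 [272.5 282. ] [ 0.7816 -0.2172  0.0051] [ 0.7794 -0.2205  0.0022] [ 0.7849 -0.2137  0.0069]
d pink 26 [287.0952 283.0952] [ 0.7841 -0.1864  0.0048] [ 0.7732 -0.1943  0.0002] [ 0.7938 -0.1806  0.0072]
```

```bash
python3 - <<'E'
from h import *
np.set_printoptions(precision=4,suppress=True)
allp=[]
for n in ('scene0','wrist0','side0'):
    c=load(n);P=pts(c)
    m=(P[...,2]>0.006)&(P[...,2]<0.042)&(P[...,0]>0.5)&(P[...,0]<0.73)&(P[...,1]>-0.26)&(P[...,1]<-0.03)&(c['depth']>0)
    k=m.astype(np.uint8); nn,l,st,_=cv2.connectedComponentsWithStats(k)
    b=1+np.argmax(st[1:,4]); Q=P[l==b]; 
    print(n,len(Q),cv2.minAreaRect(Q[:,:2].astype(np.float32)*1000), 'floor',)
    m0=(abs(P[...,2])<0.01)&(P[...,0]>0.45)&(P[...,0]<0.8)&(P[...,1]>-0.3)&(P[...,1]<0.15); print(np.median(P[m0][:,2]))
    # housing top
    h=Q[abs(Q[:,2]-.0385)<.003]; print('  top',cv2.minAreaRect(h[:,:2].astype(np.float32)*1000),len(h))
    allp.append(Q)
A=np.vstack(allp);print(cv2.minAreaRect(A[:,:2].astype(np.float32)*1000))
# marker
c=load('scene0');P=pts(c);g=c['img'].astype(int)
m=(P[...,2]>0.006)&(P[...,2]<0.03)&(P[...,0]>0.3)&(P[...,0]<0.6)&(P[...,1]>-0.1)&(P[...,1]<0.3)&(c['depth']>0)
k=m.astype(np.uint8);nn,l,st,ce=cv2.connectedComponentsWithStats(k)
for i in range(1,nn):
    if st[i,4]>20:
        Q=P[l==i];print('marker?',st[i],Q.mean(0),Q[:,2].max(),cv2.minAreaRect(Q[:,:2].astype(np.float32)*1000))
c=load('wrist0');P=pts(c)
m=(P[...,2]>0.006)&(P[...,2]<0.03)&(P[...,0]>0.3)&(P[...,0]<0.6)&(P[...,1]>-0.03)&(P[...,1]<0.3)&(c['depth']>0)
k=m.astype(np.uint8);nn,l,st,ce=cv2.connectedComponentsWithStats(k)
for i in range(1,nn):
    if st[i,4]>20:
        Q=P[l==i];print('w marker?',st[i],Q.mean(0),Q[:,2].max(),cv2.minAreaRect(Q[:,:2].astype(np.float32)*1000))
E
```

```text
scene0 4702 ((620.0604858398438, -143.8135986328125), (161.46722412109375, 149.75973510742188), 14.164447784423828) floor
0.0011234154388536405
  top ((638.755859375, -135.10223388671875), (116.55120849609375, 133.37448120117188), 14.180953979492188) 1546
wrist0 3734 ((614.1405639648438, -117.13966369628906), (159.7724151611328, 93.6011734008789), 14.005599021911621) floor
0.003913723515269158
  top ((655.64892578125, -99.68647766113281), (61.91146469116211, 72.6805419921875), 14.471927642822266) 502
side0 2409 ((621.9478149414062, -143.4398193359375), (163.39393615722656, 148.41818237304688), 14.609635353088379) floor
0.000343369165367099
  top ((639.2711791992188, -134.36215209960938), (116.24427795410156, 132.0517578125), 14.89892578125) 1208
((621.6594848632812, -143.4100341796875), (164.76556396484375, 149.75973510742188), 14.164447784423828)
marker? [ 112  160  168   66 4282] [0.5099 0.1155 0.0114] 0.02997637090501853 ((519.4777221679688, 142.14366149902344), (160.01031494140625, 326.09429931640625), 5.372682094573975)
marker? [202 181  10   9  23] [0.5443 0.1327 0.0067] 0.0085
[... 490 characters left out ...]
60  47 547] [0.425  0.0289 0.0135] 0.020093907663420587 ((427.2650146484375, 30.218656539916992), (16.36517333984375, 135.19979858398438), 76.88097381591797)
w marker? [  148     0   150   193 10118] [0.5172 0.0761 0.01  ] 0.02476287064703672 ((513.5804443359375, 89.18061828613281), (129.62066650390625, 259.11419677734375), 55.953765869140625)
w marker? [208  49  88  17 305] [0.5508 0.1472 0.0184] 0.029963846181738404 ((550.5001831054688, 146.58502197265625), (2.125652313232422, 99.27838897705078), 82.018798828125)
w marker? [ 114  141  106   33 1169] [0.43   0.0303 0.0137] 0.017950652672941377 ((428.409423828125, 29.699413299560547), (16.727783203125, 134.39854431152344), 77.46317291259766)
```

>>> jog_arm(
  series=[
    [-50,30,8,0,0.18,0,-0.3],
    [-100,60,15,0,0.36,0,-0.3],
    [-150,90,22,0,0.54,0,-0.3],
    [-197,123,30,0,0.72,0,-0.3],
    [-197,123,30,0,0.9,0,-0.3],
    [-197,123,30,0,1.08,0,-0.3],
    [-197,123,30,0,1.26,0,-0.3],
    [-197,123,30,0,1.44,0,-0.3],
    [-197,123,30,0,1.62,0,-0.3],
    [-197,123,30,0,1.794,0,-0.3],
    [-197,123,30,0,1.794,0,-0.3],
    [-197,123,30,0,1.794,0,-0.3],
  ],
  grip_force=20,
)

```text
time: 1.65
position: [0.428, 0.03, 0.0995]
tool_rot: [-0.442, 0.552, -0.552, 0.442]
ft_force: [-0.2, 1.0, -1.0]
grip_width: 0.0569
```

```bash
python3 - <<'E'
from rig import *
from h import *
np.set_printoptions(precision=4,suppress=True)
o=get_obs();print(o['q'],o['ft_force'],R.from_quat(o['tool_rot']).as_matrix())
for n in ['scene','wrist']: c=snap(camera,n,n+'1')
Rm=R.from_rotvec(np.ravel(c['rvec'])).as_matrix();print('cam',-Rm.T@np.ravel(c['tvec']),Rm[2])
P=pts(c)
m=(P[...,2]>0.006)&(P[...,2]<0.03)&(P[...,0]>0.3)&(P[...,0]<0.52)&(P[...,1]>-0.03)&(P[...,1]<0.1)&(c['depth']>0)
k=m.astype(np.uint8);nn,l,st,ce=cv2.connectedComponentsWithStats(k)
for i in range(1,nn):
    if st[i,4]>20:
        Q=P[l==i];print('w marker?',st[i],Q.mean(0),cv2.minAreaRect(Q[:,:2].astype(np.float32)*1000))
E
```

```text
[-0.1916  0.4987  2.0268 -0.      0.6162  1.5999] [-0.2054  0.9703 -0.99  ] [[-0.2189 -0.      0.9757]
 [-0.9757  0.     -0.2189]
 [ 0.     -1.     -0.    ]]
cam [0.507  0.0116 0.2618] [-0.2848  0.0643 -0.9564]
w marker? [ 215  100  103  104 5451] [0.4936 0.0637 0.0093] ((483.56817626953125, 53.8939094543457), (72.83419036865234, 92.19518280029297), 0.01579386368393898)
w marker? [ 307  134   18  139 2142] [0.4341 0.0285 0.0139] ((428.5442199707031, 29.979595184326172), (15.590540885925293, 133.79275512695312), 76.98139953613281)
```

View pics/wrist1.png

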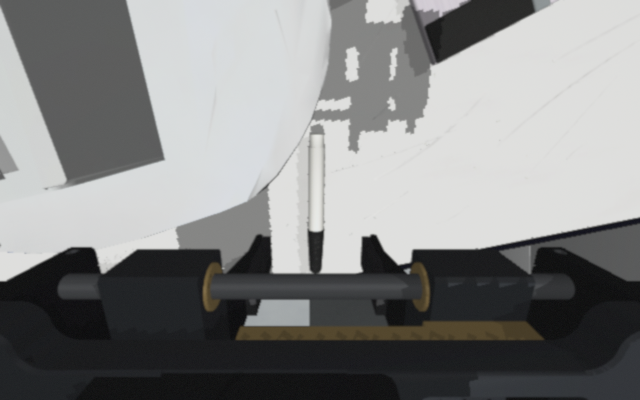

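>>> jog_arm(
  series=[
    [0,25,0,0,0,0,0.25],
    [0,50,0,0,0,0,0.25],
    [0,75,0,0,0,0,0.25],
    [0,90,0,0,0,0,0.25],
    [0,96,0,0,0,0,0.25],
    [0,96,0,0,0,0,0.25],
    [0,96,0,0,0,0,1],
    [0,96,0,0,0,0,1],
    [0,96,0,0,0,0,1],
    [0,96,0,0,0,0,1],
    [0,96,0,0,0,0,1],
  ],
  grip_force=20,
)

```text
time: 3.12
position: [0.4283, 0.03, 0.004]
tool_rot: [0.441, -0.552, 0.553, -0.441]
ft_force: [-1.1, -1.1, 5.6]
grip_width: 0.0148
```

>>> jog_arm(
  series=[
    [0,-25,0,0,0,0,1],
    [0,-52,0,0,0,0,1],
    [40,-52,16,0,-0.1,0,1],
    [80,-52,32,0,-0.2,0,1],
    [120,-52,48,0,-0.3,0,1],
    [160,-52,64,0,-0.4,0,1],
    [200,-52,80,0,-0.475,0,1],
    [231,-52,96,0,-0.475,0,1],
    [231,-52,96,0,-0.475,0,1],
    [231,-52,96,0,-0.475,0,1],
  ],
)

```text
time: 4.38
position: [0.4693, -0.2154, 0.0552]
tool_rot: [-0.559, 0.434, -0.432, 0.559]
ft_force: [-0.1, -0.9, -0.9]
grip_width: 0.0151
```

```bash
python3 - <<'E'
from rig import *
from h import *
np.set_printoptions(precision=4,suppress=True)
o=get_obs();print(o['q'],o['ft_force'],o['position'],o['grip_width'],R.from_quat(o['tool_rot']).as_matrix()[:,[0,2]])
for n in ['scene','side','wrist']:
    c=snap(camera,n,n+'2')
E
```

```text
[-0.647   0.6537  1.8344  0.0003  0.6562  0.672 ] [-0.0914 -0.9001 -0.8794] [ 0.4693 -0.2154  0.0552] 0.015060437536662816 [[ 0.249   0.9685]
 [-0.9685  0.249 ]
 [-0.0022 -0.0015]]
```

View pics/wrist2.png

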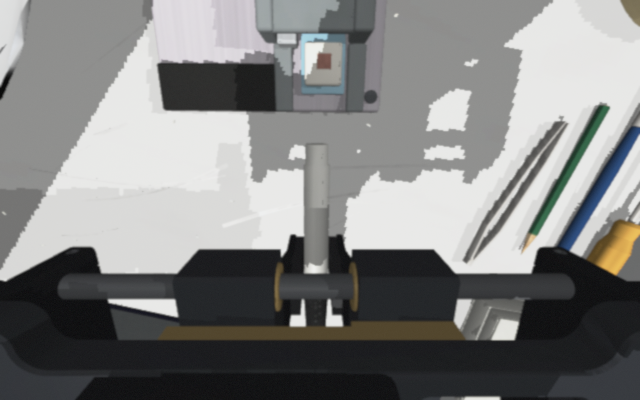

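View pics/scene2.png

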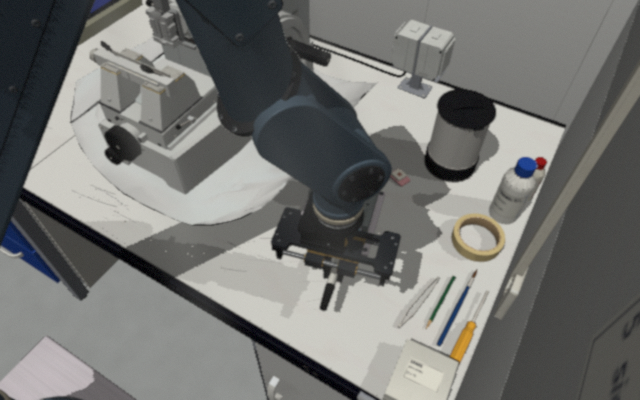

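```bash
cat >> h.py <<'E'
def wristmeas(c,T=None):
    P=pts(c);hsv=cv2.cvtColor(c['img'],cv2.COLOR_RGB2HSV);img=c['img'].astype(int)
    return P,hsv,img
E
python3 - <<'E'
from h import *
np.set_printoptions(precision=4,suppress=True)
c=load('wrist2');P=pts(c)
# marker surface
m=np.zeros((400,640),bool);m[140:236,295:335]=True
m&=(P[...,2]>0.045)&(P[...,2]<0.09)
v,u=np.where(m);print('marker px',u.min(),u.max(),v.min(),v.max())
Q=P[m];print(cv2.minAreaRect(Q[:,:2].astype(np.float32)*1000))
for r in range(145,236,15):
    mm=m[r];q=P[r][mm];i=np.argmax(q[:,2]);print(r,q[:,:2].mean(0),q[:,2].max(), len(q))
# blue
hsv=cv2.cvtColor(c['img'],cv2.COLOR_RGB2HSV)
k=cv2.inRange(hsv,(90,50,60),(112,255,255));k[:20]=0;k[110:]=0
v,u=np.where(k>0);print('blue',u.min(),u.max(),v.min(),v.max())
B=P[k>0];B=B[(abs(B[:,2]-.016)<.004)];print(len(B),cv2.minAreaRect(B[:,:2].astype(np.float32)*1000),np.median(B[:,2]))
print('near corners',ray(c,300.5,93.5,.016),ray(c,342,94,.016))
# base front edge
print('front edge',ray(c,163,109,.01),ray(c,378,110.5,.01))
# clamp frame
th=np.deg2rad(14.2);ex=np.array([np.cos(th),np.sin(th)]);ey=np.array([-ex[1],ex[0]]);o=np.array([.6205,-.1437])
for p in (ray(c,300.5,93.5,.016),ray(c,342,94,.016),ray(c,163,109,.01),ray(c,378,110.5,.01),Q[Q[:,2]>.06].mean(0)): print('local',(p[:2]-o)@ex,(p[:2]-o)@ey)
# height profile across local at rows ~ channel
for r in (60,80,100):
    print(r,[(uu,round(P[r,uu,2]*1000),round((P[r,uu,:2]-o)@ey*1000)) for uu in range(262,392,5)])
E
```

```text
marker px 295 329 143 235
((507.0103454589844, -204.80377197265625), (56.83637619018555, 19.331241607666016), 10.198473930358887)
145 [ 0.5342 -0.1991] 0.0664373577292488 23
160 [ 0.5265 -0.201 ] 0.06617946805472388 23
175 [ 0.5186 -0.2028] 0.06719114682559407 26
190 [ 0.5104 -0.2049] 0.06759267871054937 26
205 [ 0.5019 -0.2071] 0.06750270613709447 26
220 [ 0.4932 -0.2095] 0.06725163474447408 24
235 [ 0.4839 -0.2112] 0.06771405438719787 25
blue 301 344 33 93
799 ((580.81005859375, -191.41830444335938), (35.26189041137695, 28.25631332397461), 14.084295272827148) 0.015908037034951517
near corners [ 0.5599 -0.1817  0.016 ] [ 0.5665 -0.2085  0.016 ]
front edge [ 0.5265 -0.0907  0.01  ] [ 0.563  -0.2362  0.01  ]
local -0.06805595167018032 -0.021938936186678446
local -0.06824419962968684 -0.0496189033850969
local -0.0781515418747934 0.07445870020348548
local -0.0784614999745777 -0.07558698563080309
local -0.12217981803191011 -0.032436066338211084
60 [(262, 9, 4), (267, 10, 0), (272, 10, -3), (277, 16, -7), (282, 16, -10), (287, 16, -13), (292, 10, -16), (297, 11, -20), (302, 15, -23), (307
[... 386 characters left out ...]
19), (302, 17, -23), (307, 22, -27), (312, 22, -30), (317, 23, -33), (322, 23, -36), (327, 22, -39), (332, 22, -42), (337, 24, -46), (342, 16, -49), (347, 16, -53), (352, 15, -56), (357, 16, -59), (362, 15, -63), (367, 10, -67), (372, 9, -70), (377, 10, -74), (382, 0, -79), (387, -2, -83)]
100 [(262, 13, 4), (267, 14, 1), (272, 14, -2), (277, 15, -6), (282, 16, -9), (287, 15, -13), (292, 14, -16), (297, 11, -19), (302, 9, -23), (307, 11, -26), (312, 10, -30), (317, 11, -33), (322, 11, -36), (327, 10, -40), (332, 10, -43), (337, 10, -47), (342, 10, -50), (347, 16, -53), (352, 14, -57), (357, 17, -60), (362, 15, -63), (367, 13, -67), (372, 13, -70), (377, 9, -75), (382, 0, -80), (387, 1, -83)]
```

```bash
python3 - <<'E'
from h import *
c=load('wrist2')['img'][0:250,230:400,::-1]
cv2.imwrite('pics/w2z.png',cv2.resize(c,None,fx=4,fy=4,interpolation=cv2.INTER_CUBIC)[:600])
E
```

```text
(no output)
```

View pics/w2z.png

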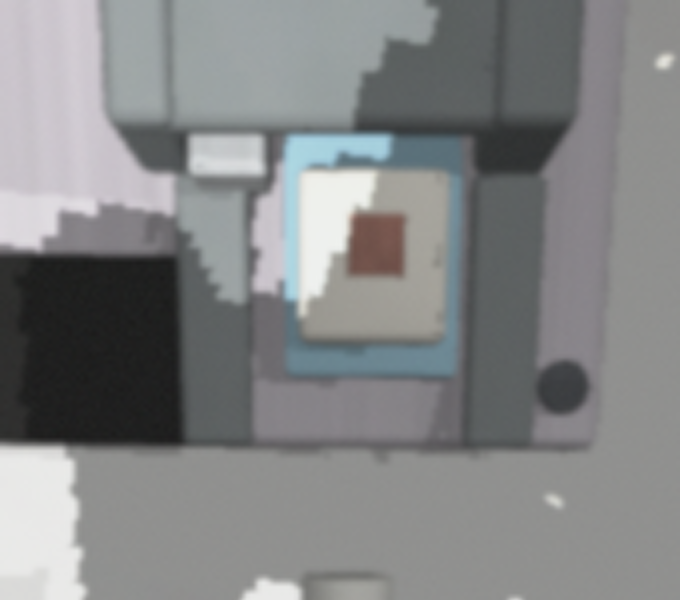

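>>> jog_arm(
  series=[
    [3.2,-5,0,0,0,0,1],
    [3.2,20,0,0,0,0,1],
    [3.2,35,0,0,0,0,1],
    [3.2,40,0,0,0,0,1],
    [3.2,40,8,0,0,0,1],
    [3.2,40,16,0,0,0,1],
    [3.2,40,22,0,0,0,1],
    [3.2,40,25,0,0,0,1],
    [3.2,40,28,0,0,0,1],
    [3.2,40,31,0,0,0,1],
    [3.2,40,34,0,0,0,1],
    [3.2,40,37,0,0,0,1],
    [3.2,40,40,0,0,0,1],
    [3.2,40,40,0,0,0,1],
  ],
)

```text
time: 6.28
position: [0.5103, -0.2096, 0.0156]
tool_rot: [-0.559, 0.433, -0.433, 0.559]
ft_force: [0.3, 0.2, 0.1]
grip_width: 0.0145
```

```bash
cat > wm.py <<'E'
import sys
from rig import *
from h import *
np.set_printoptions(precision=4,suppress=True)
fn=sys.argv[1]
o=get_obs();print(o['time'],o['ft_force'],o['position'],o['grip_width'])
c=snap(camera,'wrist',fn)
im=c['img'][0:260,200:440,::-1];cv2.imwrite('pics/'+fn+'z.png',cv2.resize(im,None,fx=3,fy=3,interpolation=cv2.INTER_CUBIC)[:600])
E
python3 wm.py w3
```

```text
6.275 [0.2606 0.1901 0.0665] [ 0.5103 -0.2096  0.0156] 0.014482722297825778
```

View pics/w3z.png

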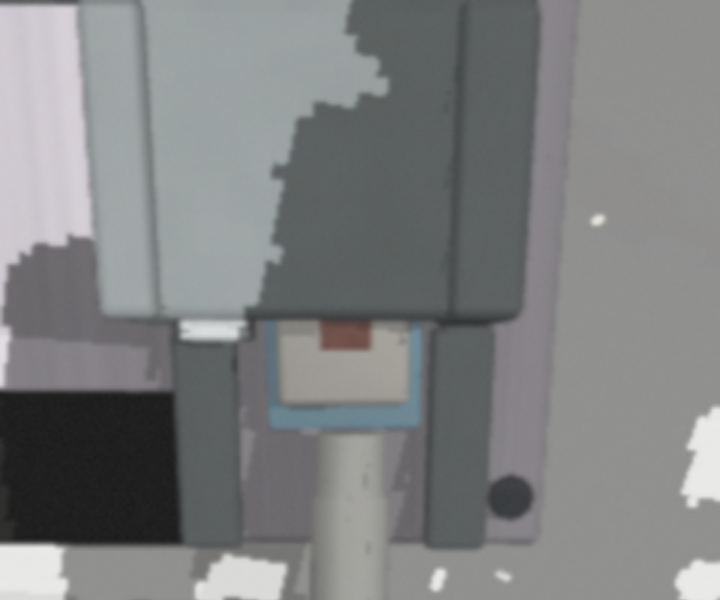

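>>> jog_arm(
  series=[
    [0,0,2,0,0,0,1],
    [0,0,4,0,0,0,1],
    [0,0,6,0,0,0,1],
    [0,0,7.5,0,0,0,1],
    [0,0,8.5,0,0,0,1],
    [0,0,9,0,0,0,1],
    [0,0,9,0,0,0,1],
  ],
)

```text
time: 7.2
position: [0.5188, -0.2074, 0.0156]
tool_rot: [-0.559, 0.433, -0.433, 0.559]
ft_force: [0.2, -0.5, -0.3]
grip_width: 0.015
```

>>> jog_arm(
  series=[
    [0,0,0.7,0,0,0,1],
    [0,0,1.4,0,0,0,1],
    [0,0,2,0,0,0,1],
    [0,0,2,0,0,0,1],
  ],
)

```text
time: 7.7
position: [0.5207, -0.2069, 0.0155]
tool_rot: [-0.559, 0.433, -0.433, 0.559]
ft_force: [-0.6, 0.7, -0.6]
grip_width: 0.0143
```

```bash
python3 wm.py w4
```

```text
7.7 [-0.5956  0.6931 -0.5632] [ 0.5207 -0.2069  0.0155] 0.01430775849849884
```

View pics/w4z.png

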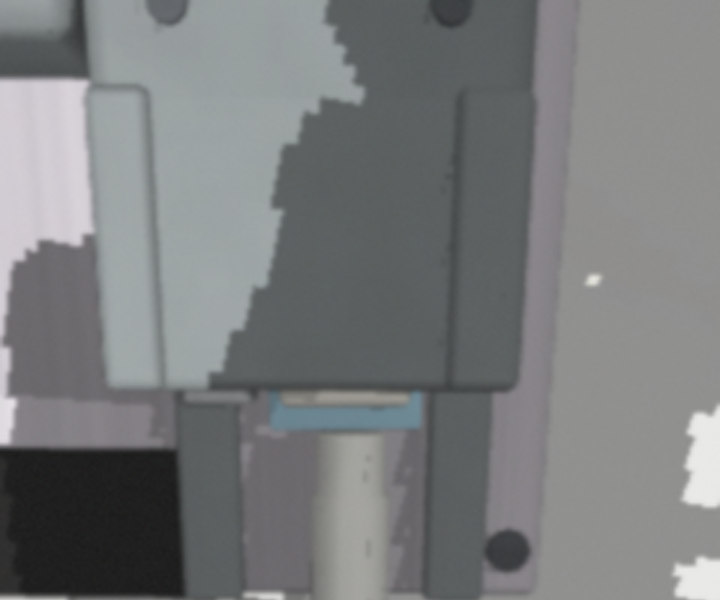

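>>> jog_arm(
  series=[
    [0,0,0.5,0,0,0,1],
    [0,0,1,0,0,0,1],
    [0,0,1.5,0,0,0,1],
    [0,0,1.5,0,0,0,1],
  ],
)

```text
time: 8.25
position: [0.5212, -0.2062, 0.0154]
tool_rot: [0.559, -0.434, 0.432, -0.559]
ft_force: [-3.2, -0.4, 0.0]
grip_width: 0.015
```

>>> jog_arm(
  series=[
    [0,0,0.5,0,0,0,1],
    [0,0,1,0,0,0,1],
    [0,0,1,0,0,0,1],
    [0,0,1,0,0,0,1],
  ],
)

```text
time: 8.75
position: [0.5212, -0.2059, 0.0152]
tool_rot: [0.559, -0.435, 0.432, -0.558]
ft_force: [-6.3, -2.6, 0.8]
grip_width: 0.0143
```

```bash
python3 wm.py w5
```

```text
8.75 [-6.2957 -2.5823  0.8274] [ 0.5212 -0.2059  0.0152] 0.014344299153477654
```

View pics/w5z.png

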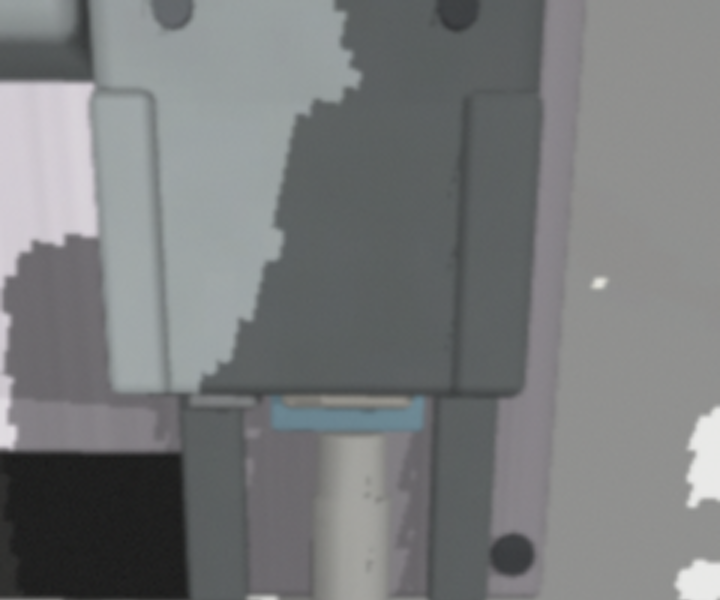

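```bash
python3 - <<'E'
from h import *
np.set_printoptions(precision=4,suppress=True)
s=load('scene0');print([ray(s,u,v,0)[:2] for u,v in [(100,232),(200,288),(260,322),(330,360)]])
c=load('w5');print(ray(c,200+270/3,428/3,.016),ray(c,200+420/3,429/3,.016))
P=pts(c);
th=np.deg2rad(14.2);ex=np.array([np.cos(th),np.sin(th)]);ey=np.array([-ex[1],ex[0]]);o=np.array([.6205,-.1437])
for p in (ray(c,200+345/3,429/3,.016),ray(c,200+80/3,598/3,.01),ray(c,200+520/3,596/3,.01)): print((p[:2]-o)@ex,(p[:2]-o)@ey)
E
```

```text
[array([0.3463, 0.2383]), array([ 0.3516, -0.0073]), array([ 0.3537, -0.1376]), array([ 0.3584, -0.2743])]
[ 0.5828 -0.1759  0.016 ] [ 0.5896 -0.2031  0.016 ]
-0.0445625308135329 -0.03600118218777029
-0.07948314093602954 0.018476580137434372
-0.07863655970916682 -0.07203443814947559
```

>>> jog_arm(
  series=[
    [0,0,-3,0,0,0,1],
    [0,0,-10,0,0,0,1],
    [0,0,-25,0,0,0,1],
    [0,0,-40,0,0,0,1],
    [0,0,-55,0,0,0,1],
    [0,0,-65,0,0,0,1],
    [0,0,-65,0,0,0,1],
  ],
)

```text
time: 9.68
position: [0.4592, -0.2227, 0.0155]
tool_rot: [-0.559, 0.434, -0.433, 0.559]
ft_force: [-0.2, -0.4, -0.7]
grip_width: 0.0146
```

>>> jog_arm(
  series=[
    [0,6,0,0,0,0,1],
    [0,10,0,0,0,0,1],
    [0,11.5,0,0,0,0,1],
    [0,11.5,0,0,0,0,1],
    [0,11.5,0,0,0,0,0.5],
    [0,11.5,0,0,0,0,0.3],
    [0,11.5,0,0,0,0,0.3],
    [0,0,0,0,0,0,0.3],
    [0,-30,0,0,0,0,-0.3],
    [0,-80,0,0,0,0,-1],
    [0,-130,0,0,0,0,-1],
    [0,-180,0,0,0,0,-1],
    [-30,-200,0,0,0,0,-1],
  ],
)

```text
time: 11.3
position: [0.4549, -0.1958, 0.2197]
tool_rot: [-0.558, 0.431, -0.437, 0.558]
ft_force: [-0.2, -0.2, -0.7]
grip_width: 0.0724
```

```bash
python3 - <<'E'
from rig import *
from h import *
np.set_printoptions(precision=4,suppress=True)
o=get_obs();print(o['time'],o['position'],o['ft_force'],o['q'])
for n in ['scene','side','wrist']: snap(camera,n,n+'6')
E
```

```text
11.3 [ 0.4549 -0.1958  0.2197] [-0.1668 -0.2007 -0.7092] [-0.6324  0.3541  1.7614 -0.0002  1.0167  0.6888]
```

View pics/wrist6.png

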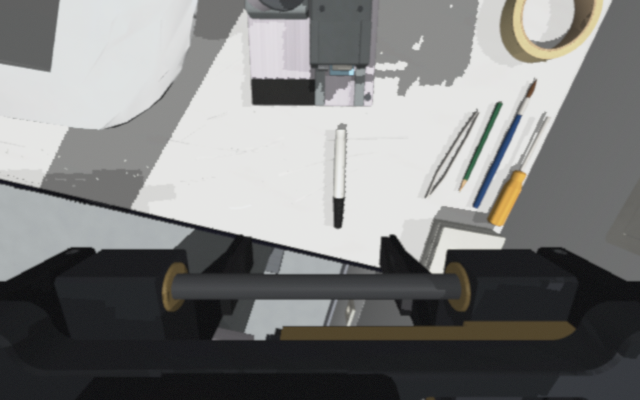

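View pics/side6.png

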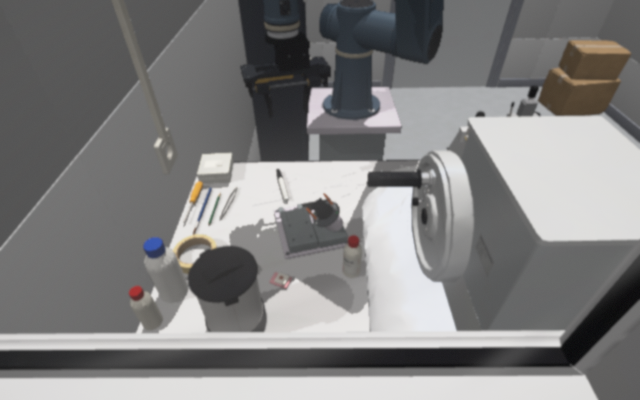

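>>> jog_arm(
  series=[
    [-10,0,40,0,0,0,-1],
    [-25,0,80,0,0,0,-1],
    [-40,0,110,0,0,0,-1],
    [-40,0,110,0,0,0,-1],
    [-40,0,110,0,0,0,-1],
  ],
)

```text
time: 12.08
position: [0.5483, -0.1277, 0.2145]
tool_rot: [0.559, -0.434, 0.433, -0.558]
ft_force: [-0.4, -0.5, 0.6]
grip_width: 0.0871
```

```bash
python3 - <<'E'
from rig import *
from h import *
np.set_printoptions(precision=4,suppress=True)
o=get_obs();print(o['time'],o['position'],o['ft_force'],o['q'])
c=snap(camera,'wrist','wrist7')
im=c['img'][0:250,160:480,::-1];cv2.imwrite('pics/w7z.png',cv2.resize(im,None,fx=2.4,fy=2.4,interpolation=cv2.INTER_CUBIC))
for n in ('scene6','wrist7','side6'):
    c=load(n);P=pts(c);hsv=cv2.cvtColor(c['img'],cv2.COLOR_RGB2HSV)
    k=cv2.inRange(hsv,(3,130,50),(20,255,255))&((np.linalg.norm(P-[0.655,-.13,.1],axis=2)<0.07).astype(np.uint8)*255)
    nn,l,st,ce=cv2.connectedComponentsWithStats(k)
    for i in range(1,nn):
        if st[i,4]>6: Q=P[l==i];print(n,st[i],Q.mean(0),Q.min(0),Q.max(0))
E
```

```text
12.075 [ 0.5483 -0.1277  0.2145] [-0.358  -0.4545  0.5859] [-0.4268  0.4548  1.5972 -0.0008  1.0919  0.8925]
wrist7 [347  76  22  19 292] [ 0.6633 -0.1393  0.0982] [ 0.6558 -0.1486  0.0841] [ 0.6712 -0.1287  0.1064]
wrist7 [301  89  24  21 399] [ 0.6401 -0.1024  0.1173] [ 0.6313 -0.1135  0.091 ] [ 0.6511 -0.0903  0.1296]
```

View pics/w7z.png

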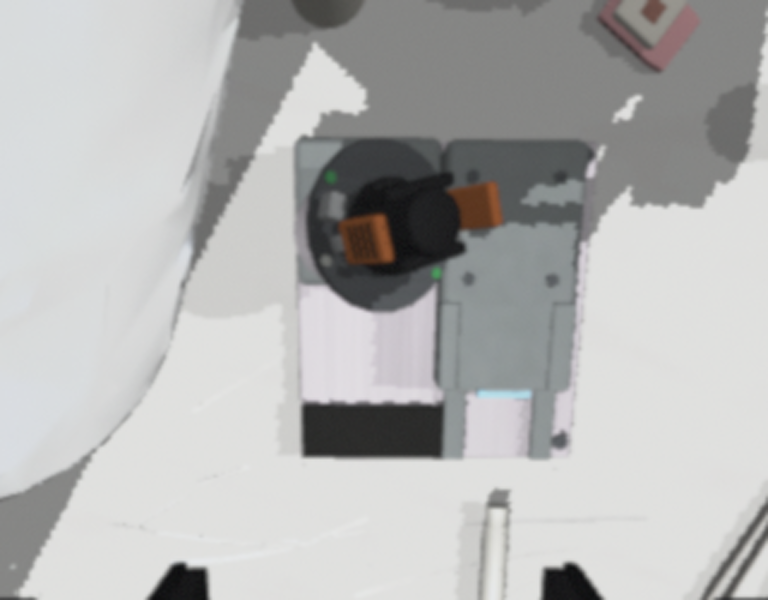

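```bash
python3 - <<'E'
from h import *
np.set_printoptions(precision=1,suppress=True)
th=np.deg2rad(14.2);ex=np.array([np.cos(th),np.sin(th),0]);ey=np.array([-ex[1],ex[0],0]);o=np.array([.6213,-.1437,0])
t=np.deg2rad(28);ez=np.array([0,0,1.]);a=-np.sin(t)*ey+np.cos(t)*ez;ew=np.cos(t)*ey+np.sin(t)*ez
L=np.stack([ex,ew,a],1)
c=load('wrist7');P=pts(c);hsv=cv2.cvtColor(c['img'],cv2.COLOR_RGB2HSV)
A=(P-o)@L*1000
k=cv2.inRange(hsv,(3,130,50),(20,255,255))&((np.linalg.norm(P-[0.655,-.13,.1],axis=2)<0.07).astype(np.uint8)*255)
nn,l,st,ce=cv2.connectedComponentsWithStats(k)
for i in range(1,nn):
    if st[i,4]>6:
        Q=A[l==i];print(st[i],np.percentile(Q,[2,10,25,50,75,90,98],axis=0))
        top=Q[Q[:,2]>np.percentile(Q[:,2],95)-4]
        print(' top',len(top),cv2.minAreaRect(top[:,:2].astype(np.float32)),top[:,2].mean())
        h,e=np.histogram(Q[:,2],8);print(h,e)
# disc: points dark ring/flange: print cylinder. knob
for s0 in range(30,150,5):
    m=(A[...,2]>s0)&(A[...,2]<s0+5)&(np.abs(A[...,0]-35)<45)&(A[...,1]>0)&(A[...,1]<110)&(P[...,2]>.045)
    m[:, :160]=0; m[240:]=0
    if m.sum()>10:
        q=A[m];print(s0,m.sum(),cv2.minEnclosingCircle(q[:,:2].astype(np.float32)),q.min(0),q.max(0))
E
```

```text
[347  76  22  19 292] [[34.8 36.8 76.6]
 [35.9 38.9 79.4]
 [38.2 39.8 83.8]
 [41.9 40.8 90.8]
 [45.4 42.  96.3]
 [47.3 42.5 97.4]
 [48.3 43.2 98.3]]
 top 104 ((41.97570037841797, 39.27350616455078), (14.372430801391602, 5.732508659362793), 14.152569770812988) 96.76353894107818
[ 4 20 33 39 35 35 39 87] [72.6 75.9 79.2 82.5 85.8 89.  92.3 95.6 98.9]
[301  89  24  21 399] [[20.7 71.9 70.2]
 [22.  83.1 74.3]
 [24.4 86.1 79.1]
 [28.4 87.6 88.2]
 [32.2 89.  96.3]
 [34.5 89.8 97.4]
 [38.  90.2 98.2]]
 top 139 ((28.239089965820312, 86.1175765991211), (15.814844131469727, 5.676133632659912), 15.830418586730957) 96.65682246700229
[  6  12  40  66  48  48  48 131] [62.6 67.2 71.7 76.2 80.8 85.3 89.9 94.4 98.9]
50 570 ((34.94538116455078, 62.616390228271484), 34.32498550415039) [ 2.  31.8 50.2] [68.8 96.3 55. ]
55 1237 ((34.9205207824707, 62.966556549072266), 33.63376235961914) [ 2.1 33.2 55. ] [68.1 95.9 59.8]
60 178 ((35.647701263427734, 71.63871002197266), 22.718467712402344) [16.7 56.4 60. ] [53.2 93.6 65. ]
65 130 ((34.29716110229492, 62.76814270019531), 31.05582046508789) [17.5 32.  65. ] [50.5 93.6 70. ]
70 83 ((35.65717697143555, 63.677734375), 27.44282341003418) [17.5 40.  70. ] [51.  90.7 75. ]
75 161 ((34.946922302246094, 64.10578155517578), 26.526683807373047) [17.5 38.4 75. ] [51.4 90.5 80. ]
80 216 ((34.957542419433594, 64.61280822753906), 26.20068359375) [17.4 38.4 80. ] [51.7 90.7 85. ]
85 470 ((33.94188690185547, 63.74663543701172), 26.561222076416016) [17.4 37.2 85.1] [52.3 90.3 90. ]
90 693 ((35.58436584472656, 64.62906646728516), 26.666641235351562) [19.9 38.7 90. ] [49.1 90.7 95. ]
95 225 ((34.68931198120117, 62.37998962402344), 27.873271942138672) [20.4 35.1 95. ] [48.9 90.1 98.9]
```

```bash
cat > g.py <<'E'
from h import *
th=np.deg2rad(14.2);ex=np.array([np.cos(th),np.sin(th),0]);ey=np.array([-ex[1],ex[0],0]);o=np.array([.6213,-.1437,0])
t=np.deg2rad(28);ez=np.array([0,0,1.]);a=-np.sin(t)*ey+np.cos(t)*ez;ew=np.cos(t)*ey+np.sin(t)*ez
L=np.stack([ex,ew,a],1)
def G(u,w,s): return o+L@np.array([u,w,s])/1000
def Rt(phi,sgn=1): # jaw line rotated phi rad ccw from w
    x=sgn*(np.cos(phi)*ew-np.sin(phi)*ex); y=-a
    return np.stack([x,y,np.cross(x,y)],1)
def delta(p0,R0,p1,R1): return R0.T@(p1-p0)*1000, R.from_matrix(R0.T@R1).as_rotvec()
E
python3 - <<'E'
from g import *
np.set_printoptions(precision=3,suppress=True)
# const: start orientation
def F(q1,b,q4,q5,q6): return R.from_euler('ZYZYZ',[q1,b,q4,q5,q6]).as_matrix()
R0=np.array([[1,0,0],[0,0,1],[0,-1,0]]).astype(float)
C=F(-.178,1.96,0,1.181,-.178).T@R0
print(C)
# check with pose7
print(F(-.4268,.4548+1.5972,0,1.0919,.8925)@C)
for sgn in (1,-1):
  for phi in (0.28,-1.05):
    for q1 in (-.25,-.5):
      for b in (1.9,2.2):
        M=R.from_euler('ZY',[q1,b]).as_matrix().T@Rt(phi,sgn)@C.T
        e=R.from_matrix(M).as_euler('ZYZ'); print(sgn,phi,q1,b,'q4,q5,q6',e)
E
```

```text
Traceback (most recent call last):
  File "scipy/spatial/transform/_rotation.pyx", line 1413, in scipy.spatial.transform._rotation.Rotation.from_euler
ValueError: Expected axis specification to be a non-empty string of upto 3 characters, got ZYZYZ
```

```bash
python3 - <<'E'
from g import *
np.set_printoptions(precision=3,suppress=True)
def F(q1,b,q4,q5,q6): return (R.from_euler('ZYZ',[q1,b,q4])*R.from_euler('YZ',[q5,q6])).as_matrix()
R0=np.array([[1,0,0],[0,0,1],[0,-1,0]]).astype(float)
C=F(-.178,1.96,0,1.181,-.178).T@R0
print(C)
print(F(-.4268,.4548+1.5972,0,1.0919,.8925)@C)
for sgn in (1,-1):
  for phi in (0.28,-1.05):
    for q1 in (-.25,-.5):
      for b in (1.9,2.2):
        M=R.from_euler('ZY',[q1,b]).as_matrix().T@Rt(phi,sgn)@C.T
        e=R.from_matrix(M).as_euler('ZYZ'); print(sgn,phi,q1,b,'q4,q5,q6',e)
p=np.array([0.5483,-0.1277,.2145]);Rn=R.from_quat([0.559,-0.434,0.433,-0.558]).as_matrix();print(Rn)
for s in (72,130,170): print(s,G(35,63,s))
E
```

```text
[[-1.     0.001 -0.   ]
 [ 0.     0.     1.   ]
 [ 0.001  1.    -0.   ]]
[[ 0.249 -0.002  0.969]
 [-0.969  0.002  0.249]
 [-0.002 -1.    -0.002]]
1 0.28 -0.25 1.9 q4,q5,q6 [ 0.427  1.498 -2.436]
1 0.28 -0.25 2.2 q4,q5,q6 [ 0.454  1.226 -2.566]
1 0.28 -0.5 1.9 q4,q5,q6 [ 0.352  1.588 -2.655]
1 0.28 -0.5 2.2 q4,q5,q6 [ 0.365  1.307 -2.76 ]
1 -1.05 -0.25 1.9 q4,q5,q6 [ 0.427  1.497 -1.106]
1 -1.05 -0.25 2.2 q4,q5,q6 [ 0.454  1.225 -1.236]
1 -1.05 -0.5 1.9 q4,q5,q6 [ 0.352  1.587 -1.325]
1 -1.05 -0.5 2.2 q4,q5,q6 [ 0.365  1.306 -1.43 ]
-1 0.28 -0.25 1.9 q4,q5,q6 [0.426 1.497 0.706]
-1 0.28 -0.25 2.2 q4,q5,q6 [0.453 1.225 0.576]
-1 0.28 -0.5 1.9 q4,q5,q6 [0.351 1.587 0.487]
-1 0.28 -0.5 2.2 q4,q5,q6 [0.364 1.306 0.381]
-1 -1.05 -0.25 1.9 q4,q5,q6 [0.426 1.498 2.036]
-1 -1.05 -0.25 2.2 q4,q5,q6 [0.453 1.226 1.906]
-1 -1.05 -0.5 1.9 q4,q5,q6 [0.351 1.588 1.817]
-1 -1.05 -0.5 2.2 q4,q5,q6 [0.364 1.306 1.711]
[[ 0.248 -0.002  0.969]
 [-0.969 -0.     0.248]
 [-0.    -1.    -0.002]]
72 [ 0.65  -0.114  0.093]
130 [ 0.657 -0.14   0.144]
170 [ 0.661 -0.159  0.18 ]
```

```bash
python3 - <<'E'
from g import *
np.set_printoptions(precision=3,suppress=True)
for n in ('scene0','wrist0','side0','scene6','side6','wrist7'):
    c=load(n);P=pts(c)
    m=(P[...,2]>.11)&(P[...,2]<.6)&(np.hypot(P[...,0]-.655,P[...,1]+.135)<.25)&(c['depth']>0)
    if 'wrist' in n: m[235:]=0
    nn,l,st,ce=cv2.connectedComponentsWithStats(m.astype(np.uint8))
    for i in range(1,nn):
        if st[i,4]>25: Q=P[l==i];print(n,st[i],Q.min(0),Q.max(0))
E
python3 - <<'E'
import sys;sys.path.insert(0,'.')
from g import *
from rig import get_obs
np.set_printoptions(precision=3,suppress=True)
ob=get_obs();Rn=R.from_quat(ob['tool_rot']).as_matrix();p=ob['position']
print(delta(p,Rn,G(35,63,140),Rt(.28,-1)))
E
```

```text
scene0 [ 214    0  117  127 8164] [ 0.528 -0.038  0.11 ] [0.768 0.115 0.441]
scene0 [ 434   93   45   53 1556] [ 0.813 -0.32   0.11 ] [ 0.886 -0.222  0.178]
scene0 [324 157  21  15 178] [ 0.63  -0.132  0.11 ] [ 0.663 -0.093  0.129]
wrist0 [  331    18   309   217 39901] [0.635 0.02  0.159] [0.767 0.115 0.288]
side0 [ 355    0   82  168 7083] [ 0.531 -0.06   0.223] [0.721 0.057 0.514]
side0 [ 366  150   83   90 2619] [ 0.644 -0.035  0.11 ] [0.786 0.112 0.291]
side0 [323 193   8   9  30] [ 0.636 -0.108  0.111] [ 0.649 -0.093  0.128]
side0 [316 197  12  10  64] [ 0.635 -0.124  0.11 ] [ 0.663 -0.1    0.118]
side0 [ 204  245   54   51 1014] [ 0.814 -0.319  0.112] [ 0.889 -0.221  0.176]
scene6 [ 312    0   71   95 1171] [ 0.421 -0.262  0.489] [ 0.477 -0.191  0.578]
scene6 [ 229   78   51   48 1536] [0.632 0.076 0.11 ] [0.763 0.114 0.225]
scene6 [ 243   94  155  125 9954] [ 0.405 -0.291  0.22 ] [ 0.513 -0.095  0.473]
scene6 [ 434   94   44   53 1555] [ 0.813 -0.318  0.11 ] [ 0.886 -0.221  0.178]
scene6 [343 216   9  17 113] [ 0.454 -0.244  0.22 ] [ 0.474 -0.233  0.258]
side6 [ 241    0   90  118 4560] [ 0.406 -0.284  0.219] [ 0.512 -0.09   0.472]
side6 [ 366  150   83   91 2623] [ 0.644 -0.035  0.11 ] [0.785 0.112 0.291]
side6 [323 193   8   9  30] [ 0.635 -0.108  0.11 ] [ 0.649 -0.093  0.128]
side6 [315 199  13   9  68] [ 0.642 -0.126  0.11 ] [ 0.665 -0.1    0.116]
side6 [ 205  245   53   52 1019] [ 0.814 -0.317  0.11 ] [ 0.889 -0.221  0.177]
wrist7 [   0    0  111   31 2772] [0.636 0.075 0.11 ] [0.673 0.104 0.193]
wrist7 [317  77  30  30 578] [ 0.64 -0.13  0.11] [ 0.664 -0.102  0.117]
wrist7 [304  89  20  21 303] [ 0.632 -0.112  0.11 ] [ 0.649 -0.093  0.13 ]
wrist7 [326 108   8   6  31] [ 0.632 -0.121  0.11 ] [ 0.638 -0.115  0.114]
(array([ 43.75 ,  61.34 , 101.988]), array([ 0.071, -0.272,  0.484]))
```

```bash
python3 - <<'E'
from g import *
np.set_printoptions(precision=3,suppress=True)
c=load('side6');P=pts(c)
m=(P[...,2]>.09)&(P[...,2]<.6)&(P[...,0]>.6)&(P[...,0]<.85)&(P[...,1]>-.08)&(P[...,1]<.12)&(c['depth']>0)
Q=P[m]
for y in np.arange(-.08,.06,.01):
    q=Q[(Q[:,1]>=y)&(Q[:,1]<y+.01)]
    if len(q): print(round(y,3),len(q),q.min(0),q.max(0))
# swept body corners
pr=[]
for phi in np.arange(.3,-1.3,-.1):
    Rm=Rt(phi,-1)
    for x in (-95,95):
        for z in (-37.5,37.5):
            for b in (70,120): pr.append(np.r_[phi,x,b,G(35,63,72)+Rm@np.array([x,-b,z])/1000])
pr=np.array(pr);i=np.argsort(-pr[:,4])[:8];print(pr[i])
E
```

```text
-0.08 24 [ 0.635 -0.079  0.09 ] [ 0.667 -0.073  0.094]
-0.07 9 [ 0.746 -0.061  0.09 ] [ 0.757 -0.06   0.107]
-0.06 61 [ 0.742 -0.059  0.09 ] [ 0.763 -0.05   0.106]
-0.05 57 [ 0.742 -0.05   0.091] [ 0.762 -0.04   0.106]
-0.04 58 [ 0.739 -0.035  0.242] [ 0.763 -0.03   0.267]
-0.03 93 [ 0.741 -0.03   0.245] [ 0.763 -0.02   0.268]
-0.02 94 [ 0.743 -0.02   0.245] [ 0.764 -0.01   0.268]
-0.01 95 [ 0.743 -0.01   0.245] [ 0.763 -0.     0.269]
-0.0 94 [0.744 0.    0.245] [0.764 0.01  0.268]
0.01 95 [0.744 0.01  0.244] [0.765 0.02  0.268]
0.02 94 [0.745 0.02  0.245] [0.763 0.03  0.268]
0.03 95 [0.745 0.03  0.244] [0.764 0.04  0.268]
0.04 93 [0.746 0.04  0.244] [0.764 0.05  0.269]
0.05 151 [0.738 0.05  0.193] [0.766 0.06  0.272]
0.06 137 [0.74  0.06  0.195] [0.762 0.07  0.265]
[[  0.1   -95.     70.      0.664  -0.055   0.201]
 [ -0.7   -95.     70.      0.668  -0.055   0.2  ]
 [ -0.6   -95.     70.      0.658  -0.055   0.202]
 [ -0.    -95.     70.      0.674  -0.055   0.2  ]
 [  0.2   -95.     70.      0.653  -0.055   0.202]
 [ -0.8   -95.     70.      0.679  -0.056   0.199]
 [ -0.5   -95.     70.      0.648  -0.056   0.203]
 [ -0.1   -95.     70.      0.684  -0.057   0.198]]
```

>>> jog_arm(
  series=[
    [0,0,40,0.018,-0.068,0.121,-1],
    [20,0,75,0.036,-0.136,0.242,-1],
    [44,20,102,0.053,-0.204,0.363,-1],
    [44,45,102,0.071,-0.272,0.484,-1],
    [44,61,102,0.071,-0.272,0.484,-1],
    [44,61,102,0.071,-0.272,0.484,-1],
    [44,61,102,0.071,-0.272,0.484,-1],
  ],
)

```text
time: 13.0
position: [0.659, -0.1436, 0.1564]
tool_rot: [-0.473, 0.459, -0.224, 0.718]
ft_force: [0.9, -0.4, 0.0]
grip_width: 0.087
```

```bash
python3 - <<'E'
from g import *
from rig import *
np.set_printoptions(precision=3,suppress=True)
ob=get_obs();Rn=R.from_quat(ob['tool_rot']).as_matrix();p=ob['position']
print(ob['time'],ob['q'],ob['ft_force'],ob['moment'])
print('to go s=72',delta(p,Rn,G(35,63,72),Rt(.28,-1)))
c=snap(camera,'wrist','wrist8');snap(camera,'scene','scene8')
P=pts(c);A=(P-o)@L*1000;hsv=cv2.cvtColor(c['img'],cv2.COLOR_RGB2HSV)
k=cv2.inRange(hsv,(3,130,40),(20,255,255))&((np.linalg.norm(P-[0.655,-.13,.1],axis=2)<0.07).astype(np.uint8)*255)
nn,l,st,ce=cv2.connectedComponentsWithStats(k)
for i in range(1,nn):
    if st[i,4]>15:
        Q=A[l==i];top=Q[Q[:,2]>np.percentile(Q[:,2],95)-4]
        print(st[i],Q.min(0),Q.max(0),' top',len(top),cv2.minAreaRect(top[:,:2].astype(np.float32)),top[:,2].mean())
E
```

```text
13.0 [-0.535  0.803  1.164  0.339  1.532  0.43 ] [ 0.88  -0.429  0.049] [-0.191  0.028  0.047]
to go s=72 (array([ 1.513, 70.376, -2.278]), array([-0.001,  0.003,  0.003]))
[285 208   8  27 159] [22.44  82.168 71.161] [36.387 89.016 98.787]  top 98 ((29.322790145874023, 85.47935485839844), (14.008382797241211, 3.947906017303467), 14.265460014343262) 97.1120386299658
[343 208  10  28 188] [35.405 35.115 71.683] [49.766 42.87  99.088]  top 108 ((42.43260192871094, 38.649776458740234), (14.453777313232422, 4.876443386077881), 17.7767391204834) 97.06161381881101
```

View pics/wrist8.png

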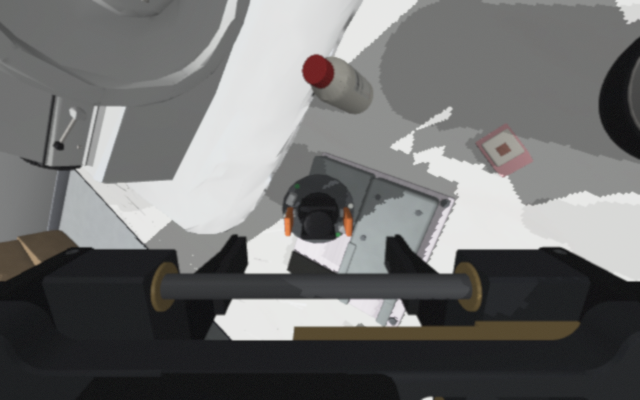

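View pics/scene8.png

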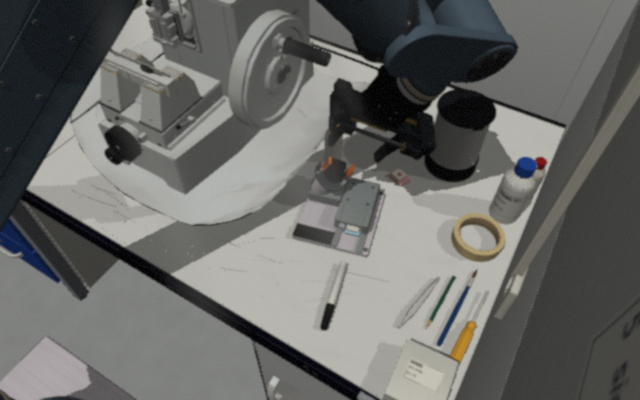

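>>> jog_arm(
  series=[
    [1.5,20,-1.5,0,0,0,-1],
    [1.9,40,-1.9,0,0,0,-1],
    [1.9,55,-1.9,0,0,0,-1],
    [1.9,65,-1.9,0,0,0,-1],
    [1.9,70,-1.9,0,0,0,-1],
    [1.9,70,-1.9,0,0,0,-1],
  ],
)

```text
time: 13.85
position: [0.6503, -0.1149, 0.0916]
tool_rot: [-0.472, 0.46, -0.223, 0.718]
ft_force: [0.9, 0.3, 0.3]
grip_width: 0.0875
```

```bash
python3 - <<'E'
from g import *
from rig import *
np.set_printoptions(precision=3,suppress=True)
ob=get_obs();Rn=R.from_quat(ob['tool_rot']).as_matrix();p=ob['position']
print(ob['time'],ob['q'],ob['ft_force'],ob['moment'])
print('to go s=72',delta(p,Rn,G(35.4,62.6,72),Rt(.28,-1)))
c=snap(camera,'wrist','wrist9')
im=c['img'][150:310,220:420,::-1];cv2.imwrite('pics/w9z.png',cv2.resize(im,None,fx=3.7,fy=3.7,interpolation=cv2.INTER_CUBIC))
E
```

```text
13.85 [-0.507  0.855  1.252  0.355  1.393  0.407] [0.877 0.261 0.282] [-0.209  0.035 -0.017]
to go s=72 (array([-1.143, -0.824,  0.525]), array([-0.001,  0.002,  0.002]))
```

View pics/w9z.png

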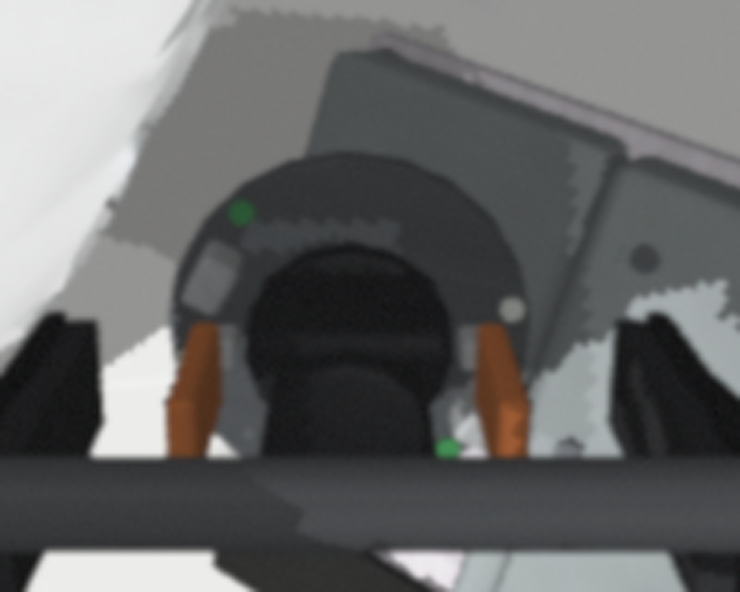

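>>> jog_arm(
  series=[
    [-1.2,-0.6,0.5,0,0,0,-0.3],
    [-1.2,-0.6,0.5,0,0,0,0.1],
    [-1.2,-0.6,0.5,0,0,0,1],
    [-1.2,-0.6,0.5,0,0,0,1],
    [-1.2,-0.6,0.5,0,0,0,1],
    [-1.2,-0.6,0.5,0,0,0,1],
    [-1.2,-0.6,0.5,0,0,0,1],
  ],
  grip_force=20,
)

```text
time: 14.78
position: [0.6501, -0.1141, 0.093]
tool_rot: [-0.472, 0.46, -0.223, 0.718]
ft_force: [-0.6, -0.6, 2.1]
grip_width: 0.035
```

```bash
python3 - <<'E'
from g import *
from rig import *
np.set_printoptions(precision=3,suppress=True)
ob=get_obs();Rn=R.from_quat(ob['tool_rot']).as_matrix();p=ob['position']
print(ob['time'],ob['q'],ob['ft_force'],ob['moment'],ob['grip_width'])
print('to go s=72',delta(p,Rn,G(35.4,62.6,72),Rt(.28,-1)))
c=snap(camera,'wrist','wrist10')
im=c['img'][150:310,220:420,::-1];cv2.imwrite('pics/w10z.png',cv2.resize(im,None,fx=3.7,fy=3.7,interpolation=cv2.INTER_CUBIC))
E
```

```text
14.775 [-0.506  0.853  1.253  0.355  1.394  0.408] [-0.611 -0.625  2.06 ] [-0.157  0.178  0.011] 0.03497881770087786
to go s=72 (array([0.185, 0.018, 0.139]), array([-0.001,  0.002,  0.001]))
```

View pics/w10z.png

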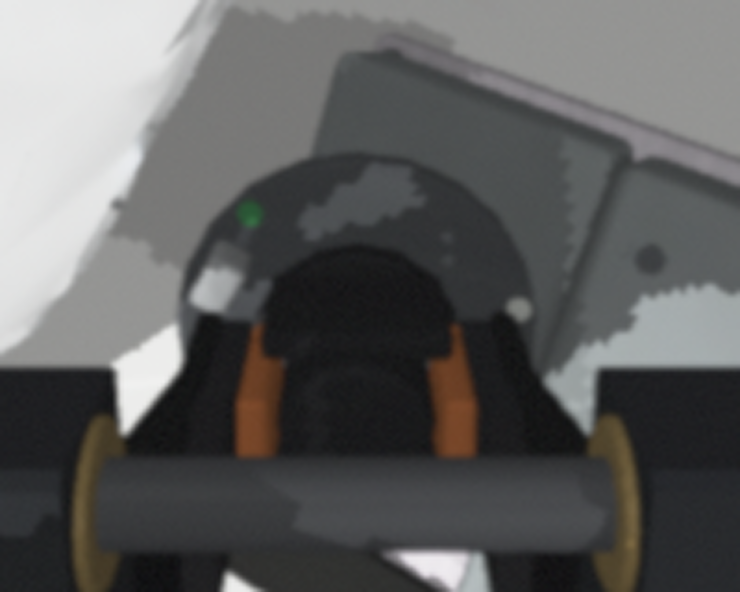

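>>> jog_arm(
  series=[
    [0,0,0,0,0.08,0,1],
    [0,0,0,0,0.16,0,1],
    [0,0,0,0,0.24,0,1],
    [0,0,0,0,0.32,0,1],
    [0,0,0,0,0.4,0,1],
    [0,0,0,0,0.48,0,1],
    [0,0,0,0,0.56,0,1],
    [0,0,0,0,0.64,0,1],
    [0,0,0,0,0.72,0,1],
    [0,0,0,0,0.72,0,1],
  ],
)

```text
time: 16.08
position: [0.6502, -0.1144, 0.0929]
tool_rot: [-0.364, 0.683, -0.375, 0.511]
ft_force: [-0.1, -0.8, 3.0]
grip_width: 0.0354
```

```bash
cat > st.py <<'E'
import sys
from g import *
from rig import *
np.set_printoptions(precision=3,suppress=True)
ob=get_obs();Rn=R.from_quat(ob['tool_rot']).as_matrix();p=ob['position']
print(ob['time'],ob['q'],ob['ft_force'],ob['moment'],ob['grip_width'])
print('tool-frame F,M',Rn.T@ob['ft_force'],Rn.T@ob['moment'])
print('rel',delta(G(35.4,62.6,72),Rt(.28,-1),p,Rn))
if len(sys.argv)>1:
    n=sys.argv[1];c=snap(camera,'wrist',n)
    im=c['img'][150:310,220:420,::-1];cv2.imwrite('pics/'+n+'z.png',cv2.resize(im,None,fx=3.7,fy=3.7,interpolation=cv2.INTER_CUBIC))
E
python3 st.py w11
```

```text
16.075 [-0.507  0.853  1.253  0.355  1.394  1.127] [-0.093 -0.788  2.967] [-0.285  0.262  0.045] 0.035353048038427065
tool-frame F,M [-0.547 -2.969 -0.564] [-0.189  0.112 -0.322]
rel (array([ 0.084, -0.003, -0.232]), array([ 0.001,  0.717, -0.001]))
```

View pics/w11z.png

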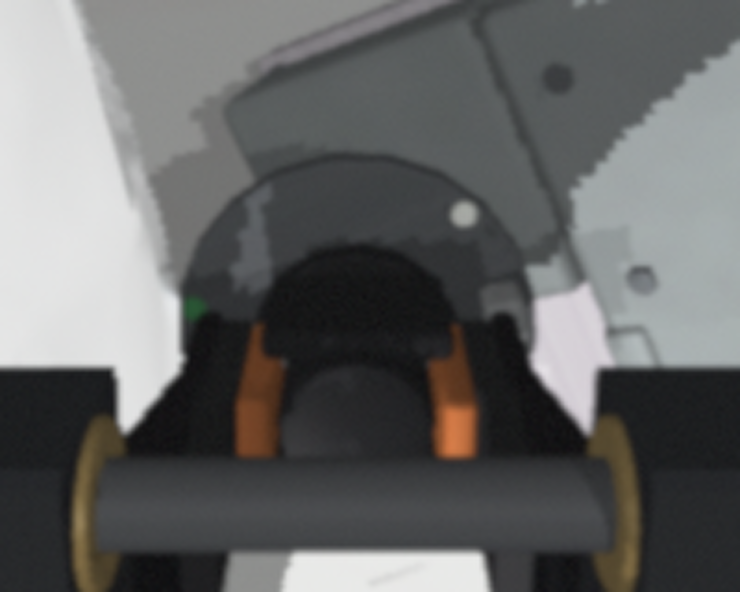

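>>> jog_arm(
  series=[
    [0,0,0,0,0.07,0,1],
    [0,0,0,0,0.14,0,1],
    [0,0,0,0,0.2,0,1],
    [0,0,0,0,0.25,0,1],
    [0,0,0,0,0.25,0,1],
  ],
)

```text
time: 16.75
position: [0.6502, -0.1145, 0.0929]
tool_rot: [-0.315, 0.741, -0.417, 0.422]
ft_force: [-2.0, -1.7, 2.2]
grip_width: 0.0353
```

```bash
python3 st.py w12
```

```text
16.75 [-0.507  0.853  1.253  0.354  1.394  1.375] [-2.038 -1.704  2.182] [-0.287  0.05   0.661] 0.03527586599319533
tool-frame F,M [ 1.511 -2.47  -1.853] [-0.153 -0.529 -0.467]
rel (array([ 0.186, -0.029, -0.31 ]), array([ 0.001,  0.965, -0.002]))
```

View pics/w12z.png

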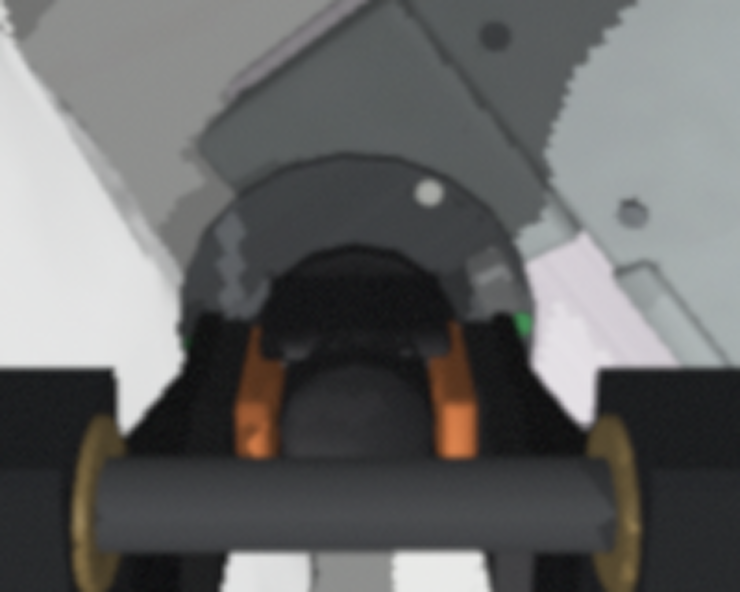

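>>> jog_arm(
  series=[
    [0,0,0,0,0.03,0,1],
    [0,0,0,0,0.06,0,1],
    [0,0,0,0,0.06,0,1],
  ],
)

```text
time: 17.18
position: [0.6508, -0.1148, 0.0926]
tool_rot: [-0.301, 0.753, -0.428, 0.399]
ft_force: [1.1, -3.5, 0.2]
grip_width: 0.0355
```

```bash
python3 st.py w13
```

```text
17.175 [-0.507  0.854  1.252  0.355  1.392  1.438] [ 1.138 -3.546  0.217] [-0.606 -0.364  0.721] 0.03553587328632907
tool-frame F,M [ 2.173 -1.927  2.341] [ 0.344 -0.734 -0.601]
rel (array([ 0.858, -0.039,  0.086]), array([ 0.003,  1.028, -0.002]))
```

View pics/w13z.png

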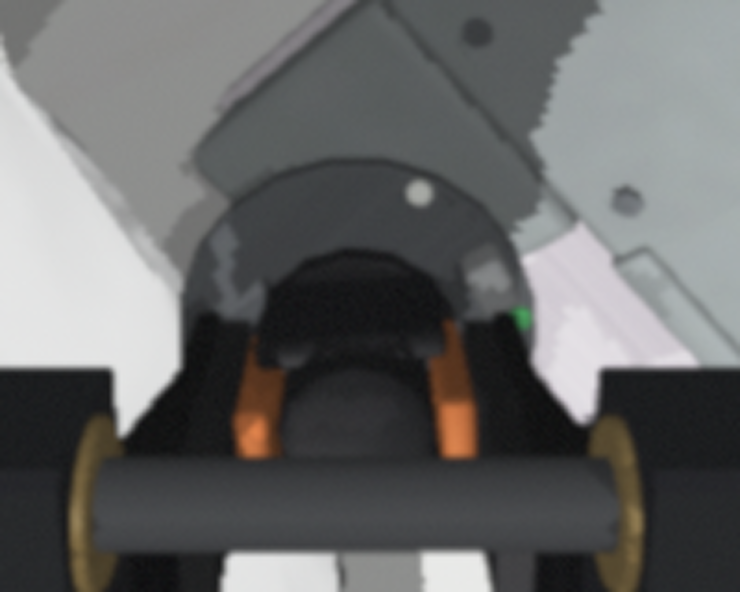

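>>> jog_arm(
  series=[
    [0,0,0,0,-0.02,0,0.1],
    [0,0,0,0,-0.02,0,-0.2],
    [0,0,0,0,-0.02,0,-0.6],
    [0,0,0,0,-0.02,0,-1],
    [0,0,0,0,-0.02,0,-1],
    [0,0,0,0,-0.02,0,-1],
  ],
)

```text
time: 17.98
position: [0.6495, -0.1134, 0.0925]
tool_rot: [-0.306, 0.75, -0.423, 0.406]
ft_force: [0.2, -0.2, 0.3]
grip_width: 0.0807
```

```bash
python3 st.py w14
```

```text
17.975 [-0.506  0.854  1.254  0.356  1.394  1.418] [ 0.227 -0.24   0.33 ] [-0.23   0.039 -0.02 ] 0.0806920088755236
tool-frame F,M [-0.033 -0.427  0.186] [ 0.087  0.062 -0.208]
rel (array([-0.815,  0.925, -0.4  ]), array([-0.   ,  1.009,  0.001]))
```

View pics/w14z.png

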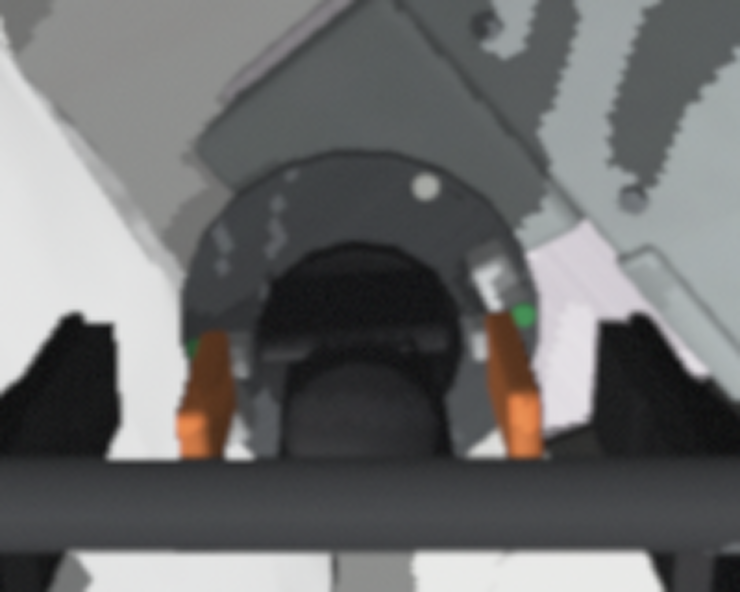

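>>> jog_arm(
  series=[
    [0,-10,0,0,0,0,-1],
    [0,-30,0,0,0,0,-1],
    [0,-55,0,0,0,0,-1],
    [0,-80,0,0,0,0,-1],
    [0,-100,0,0,0,0,-1],
    [0,-100,0,0,0,0,-1],
  ],
)

```text
time: 18.77
position: [0.6628, -0.1611, 0.1832]
tool_rot: [-0.304, 0.749, -0.426, 0.407]
ft_force: [-0.2, 0.2, 0.0]
grip_width: 0.0872
```

```bash
python3 - <<'E'
from g import *
from rig import *
np.set_printoptions(precision=2,suppress=True)
print(get_obs()['time'],get_obs()['position'])
c=snap(camera,'wrist','wrist15');snap(camera,'scene','scene15')
cv2.imwrite('pics/w15z.png',cv2.resize(c['img'][60:320,120:520,::-1],None,fx=2,fy=2,interpolation=cv2.INTER_CUBIC))
P=pts(c);A=(P-o)@L*1000;hsv=cv2.cvtColor(c['img'],cv2.COLOR_RGB2HSV)
k=cv2.inRange(hsv,(3,130,40),(20,255,255))&((np.linalg.norm(P-[0.655,-.13,.1],axis=2)<0.07).astype(np.uint8)*255)
nn,l,st,ce=cv2.connectedComponentsWithStats(k)
tc=[]
for i in range(1,nn):
    if st[i,4]>15:
        Q=A[l==i];top=Q[Q[:,2]>np.percentile(Q[:,2],95)-4]
        r=cv2.minAreaRect(top[:,:2].astype(np.float32));print(st[i],r,Q.min(0),Q.max(0));tc.append(r[0])
if len(tc)>1:
    d=np.subtract(tc[0],tc[1]);print('span',np.hypot(*d),'phi',np.rad2deg(np.arctan2(-d[0],d[1])), 'mid',np.add(*tc[:2])/2 if 0 else (np.array(tc[0])+tc[1])/2)
E
```

```text
18.775 [ 0.66 -0.16  0.18]
[339 196   7  22 114] ((21.593019485473633, 42.44586181640625), (4.290822982788086, 13.823517799377441), 50.43101501464844) [15.1  36.53 73.72] [27.75 47.38 99.44]
[287 199   7  23 115] ((50.48223114013672, 80.49173736572266), (3.6782686710357666, 13.934345245361328), 52.895751953125) [44.57 75.17 72.11] [57.21 85.01 98.51]
span 47.77107070541745 phi 142.7896628714555 mid [36.04 61.47]
```

View pics/w15z.png

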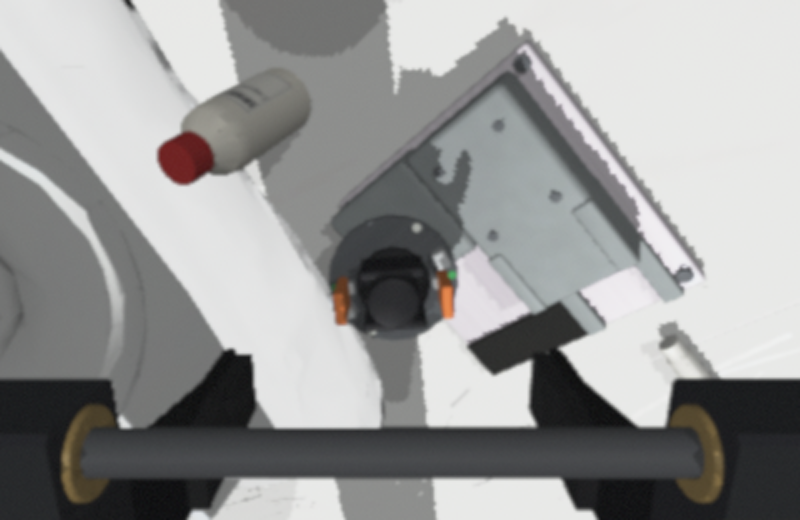

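View pics/scene15.png

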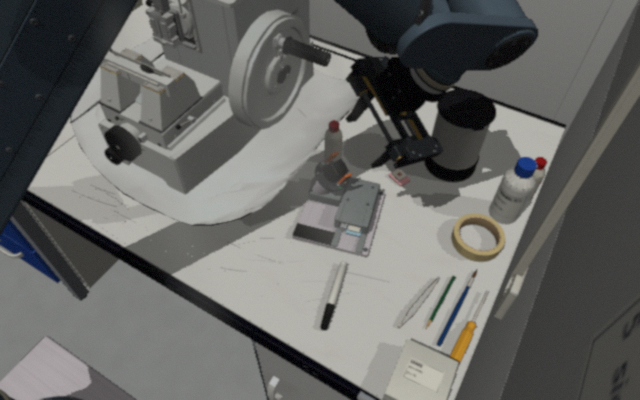

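```bash
python3 - <<'E'
from g import *
from rig import *
np.set_printoptions(precision=3,suppress=True)
ob=get_obs();Rn=R.from_quat(ob['tool_rot']).as_matrix()
R7=R.from_quat([0.559,-0.434,0.433,-0.558]).as_matrix()
print(delta(ob['position'],Rn,np.array([.53,-.17,.25]),R7), delta(ob['position'],Rn,np.array([.62,-.17,.26]),R7)[0])
E
```

```text
(array([  47.801,  -50.809, -131.265]), array([ 0.174, -0.716, -0.467])) [  0.759 -69.892 -56.279]
```

>>> jog_arm(
  series=[
    [0,-35,-28,0.03,-0.12,-0.08,-1],
    [0,-70,-56,0.06,-0.24,-0.156,-1],
    [15,-64,-80,0.087,-0.358,-0.234,-1],
    [30,-58,-105,0.116,-0.477,-0.311,-1],
    [48,-51,-131,0.145,-0.597,-0.389,-1],
    [48,-51,-131,0.174,-0.716,-0.467,-1],
    [48,-51,-131,0.174,-0.716,-0.467,-1],
    [48,-51,-131,0.174,-0.716,-0.467,-1],
  ],
)

```text
time: 19.88
position: [0.5309, -0.1705, 0.2498]
tool_rot: [0.559, -0.435, 0.433, -0.558]
ft_force: [-0.5, -0.2, -0.2]
grip_width: 0.0868
```

```bash
python3 - <<'E'
from g import *
from rig import *
np.set_printoptions(precision=4,suppress=True)
ob=get_obs();print(ob['time'],ob['position'],ob['ft_force'])
c=snap(camera,'wrist','wrist16')
cv2.imwrite('pics/w16z.png',cv2.resize(c['img'][0:250,160:480,::-1],None,fx=2.4,fy=2.4,interpolation=cv2.INTER_CUBIC))
P=pts(c)
hsv=cv2.cvtColor(c['img'],cv2.COLOR_RGB2HSV)
k=cv2.inRange(hsv,(90,50,60),(112,255,255))
Lc=(P-o)@np.stack([ex,ey,ez],1)
m=(k>0)&(abs(Lc[...,1]+.034)<.03)&(Lc[...,0]<0)&(Lc[...,0]>-.08)&(P[...,2]<.03)
print(m.sum(),np.percentile(Lc[m],[2,50,98],axis=0))
b=(abs(P[...,2]-.01)<.0035)&(abs(Lc[...,0])<.1)&(abs(Lc[...,1]+.034)<.013); print('front edge',np.percentile(Lc[b][:,0],[0.5,2]))
A=(P-o)@L*1000
k=cv2.inRange(hsv,(3,130,40),(20,255,255))&((np.linalg.norm(P-[0.655,-.13,.1],axis=2)<0.07).astype(np.uint8)*255)
nn,l,st,ce=cv2.connectedComponentsWithStats(k)
tc=[]
for i in range(1,nn):
    if st[i,4]>15:
        Q=A[l==i];top=Q[Q[:,2]>np.percentile(Q[:,2],95)-4]
        r=cv2.minAreaRect(top[:,:2].astype(np.float32));print(st[i],r);tc.append(r[0])
d=np.subtract(tc[0],tc[1]);print('span',np.hypot(*d),np.rad2deg(np.arctan2(-d[0],d[1])))
E
```

```text
19.875 [ 0.5309 -0.1705  0.2498] [-0.5244 -0.1647 -0.2412]
24 [[-0.0439 -0.0512  0.0145]
 [-0.0437 -0.0395  0.0164]
 [-0.0411 -0.0251  0.0176]]
front edge [-0.0794 -0.0792]
[267  37  21  20 173] ((49.686485290527344, 81.91571807861328), (5.05226469039917, 16.497684478759766), 53.36710739135742)
[303  76  22  15 180] ((20.243572235107422, 43.430511474609375), (4.516685485839844, 15.15214729309082), 52.6158332824707)
span 48.45612713106448 -37.4176133269628
```

View pics/w16z.png

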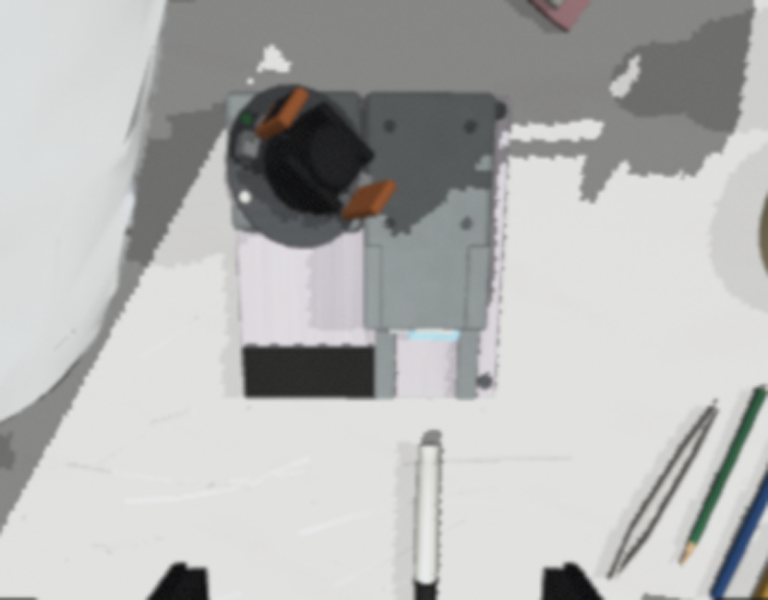

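```bash
python3 -c "
from rig import *
print(hand_in())"
```

```text
the job is handed in; nothing more can be done
None
```

I finished the job and handed it in at about 20 s of the 64 s allowed. The hand-in gives no verdict, so what follows comes from my own checks.

- **Cassette:** I pushed it with the marker held in the gripper until it met the hidden stop, where the push force rose to about 7 N. The last picture puts its near face 35.5 mm past the base's front edge, where home is 35 mm. The side jaw has moved it about 3 mm sideways, within the 7 mm allowed.
- **Marker:** it lies flat on the bench in front of the clamp.
- **Collar:** I squeezed both tabs fully in (opening 35 mm) and turned it clockwise until the moment rose to about 0.6–0.8 N m against the end stop. Then I let go and drew the arm clear.
- **Tabs:** they are out again, 48.5 mm between their tops, compared with 48.8 mm at the start.
- **Oil bottle and spare cassette:** I went near neither, and nothing looked moved in the pictures. I did not measure them again.

**Not measured directly:** the collar's absolute angle. I saw about 0.93 rad of turn from an unknown start. That it is past 1.20 rad follows from the end-stop moment, the tabs springing fully out, and the green marks lining up with the tabs. My base position and the wrist camera also disagreed by 1 to 2 mm along the channel, so I judged home by the push force and by distance from the base's front edge.

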